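# Wring a gauge block stack under the depth sensor and lock the head

## Task

Set up the depth sensor check: first swing the cam lever open, then raise the sensor head by its knob to the top of the column. Take the gauge blocks from the blue bin one at a time, thickest first, and wring each onto the gauge fixture by laying it flat on the face below, lined up but about a third of its length short of the back stop, then sliding it in until it is fully home against the stop with all edges flush. When every block is in the stack, lower the head until the red probe tip resting on the stack is pushed in about half of its 10 mm travel, then swing the cam lever all the way to lock the head, leaving the other things on the cart alone.

Things in the scene. Friction and masses are not known exactly. Their poses are not given: they have to be found in the camera images.
- block30_c (a point): white ceramic gauge block, 120 x 36 mm lapped faces, 30 mm thick, 0.78 kg, dark grey marking field on its long sides. Point at its centre; x along its 120 mm length (either end may lead), z up. May be absent.
- block25_c (a point): white ceramic gauge block, 120 x 36 mm lapped faces, 25 mm thick, 0.65 kg, blue marking field on its long sides. Point at its centre; x along its 120 mm length (either end may lead), z up. May be absent.
- block20_c (a point): white ceramic gauge block, 120 x 36 mm lapped faces, 20 mm thick, 0.52 kg, green marking field on its long sides. Point at its centre; x along its 120 mm length (either end may lead), z up. May be absent.
- base_face (a point): Centre of the lapped top face (120 x 36 mm, 45 mm above the cart top) of the steel base block of the gauge fixture. x points along the face to the back stop, an upright plate 50 mm wide whose face stands 60 mm from this point and reaches 75 mm above it; z up. A block is fully home when its centre is straight above this point and its length lies along x.
- fixture: The fixed gauge fixture; origin 45 mm below the base face point, same axes. Dark base plate x -80 to +110, y -55 to +105 mm, 18 mm high. A round steel column (34 mm diameter, 291 mm high) stands at x = +47, y = +80 mm and carries the sensor head.
- head (a joint): Height of the sensor head on the column, m: 0 is the top, grows as the head is moved down, up to 0.105. Starts low, at 0.055 to 0.085. Stays where it is left (pushing down takes about 5 N, lifting 12 N). It slides in the same way with the lever open or locked.
- head_knob (a point): Centre of the black round knob on the sensor head, 28 mm diameter, 30 mm high, by which the head is moved up or down; the knob stands upright above x = +47, y = 0 of the base face, on a level arm 26 mm wide and 22 mm thick whose top is 15 mm below this point and which runs along the fixture's y axis to the column.
- probe_end (a point): Lower end of the red-tipped spring probe under the head, 13 mm diameter, 74 mm below the knob's centre when not pushed in. It stands over x = +47, y = 0 of the base face, 13 mm from the back stop: blocks pass under it as they are slid in.
- plunger (a joint): How far the spring probe tip is pushed up into the head, m: 0 free, 0.010 bottomed; spring 200 N/m, under 3 N.
- cam_lever (a joint): Angle of the red cam lever on the side of the head, rad: 0 is open, 1.1 is the end stop, fully locked; both ends are stops. Swings in a level plane about an upright pin; stays where left; about 0.08 N m. Starts locked, at 0.98 to 1.1.
- lever_end (a point): Centre of the upright red grip (18 mm diameter, 24 mm high) at the end of the cam lever, 80 mm from its pin, 3 mm below the knob's centre level. The pin is at x = +83, y = +80 mm of the base face and rides with the head. At 0 the lever points along +x of the base face, and it locks clockwise seen from above, towards -y. Arm 12 mm wide, 14 mm high.
- bin_floor (a point): Centre of the black foam floor of the shallow blue bin, 14 mm above the cart top. Inside 300 mm (x) by 240 mm (y); walls 6 mm thick, rising 11 mm above the foam. The blocks start here, flat, about 90 mm apart along x, lengths roughly along y. Stands loose, 2.5 kg.
- sensor: digital pressure sensor, grey aluminium box 75 x 50 x 50 mm with a brass port; leave alone. Origin under its centre.
- fitting: black polymer tee fitting, 90 mm long; leave alone. Origin under its centre.
- nut: brass hexagon union nut, 48 mm across, 30 mm high; leave alone. Origin under its centre.
- plug: yellow plastic test plug, 44 mm diameter, 62 mm high; leave alone. Origin under its centre.
- driver: screwdriver lying flat; leave alone.
- wipe: clear plastic bottle, 60 mm diameter, 130 mm high; leave alone. Origin under its centre.
Not all that is in view belongs to the job. What is shaped like the part that bears block30_c but purple is not meant. What is shaped like the part that bears block20_c but yellow is not meant.

How it is judged (in metres and radians):
On the way, in this order (a step that is already met when the one before it is completed fails the run):
1. the cam lever is swung open, before the head is moved (knob within 10 mm of its start) (value of joint cam_lever below 0.2 rad and distance of head_knob from where it was at the start of the episode below 0.01 m), for 0.1 s.
2. the head is raised to within 20 mm of the top of its travel (value of joint head below 0.02 m), for 0.1 s.
3. the 30 mm (thickest) block is laid flat on the face below, in line with it, at least 12 mm short of the back stop so that it overlaps only in part (x of block30_c in the frame of base_face between -0.075 and -0.012 m and y of block30_c in the frame of base_face between -0.015 and 0.015 m and contact force between block30 and fixture above 0.5 N and angle between block30_c's own z axis and vertical below 0.08 rad and angle between the x axis of block30_c and the x axis of base_face, either way round below 0.25 rad), for 0.1 s.
4. the 25 mm block is laid flat on the face below, in line with it, at least 12 mm short of the back stop so that it overlaps only in part (x of block25_c in the frame of base_face between -0.075 and -0.012 m and y of block25_c in the frame of base_face between -0.015 and 0.015 m and (contact force between block25 and fixture above 0.5 N or contact force between block25 and block30 above 0.5 N) and angle between block25_c's own z axis and vertical below 0.08 rad and angle between the x axis of block25_c and the x axis of base_face, either way round below 0.25 rad), for 0.1 s.
5. the 20 mm (thinnest) block is laid flat on the face below, in line with it, at least 12 mm short of the back stop so that it overlaps only in part (x of block20_c in the frame of base_face between -0.075 and -0.012 m and y of block20_c in the frame of base_face between -0.015 and 0.015 m and (contact force between block20 and fixture above 0.5 N or contact force between block20 and block30 above 0.5 N or contact force between block20 and block25 above 0.5 N) and angle between block20_c's own z axis and vertical below 0.08 rad and angle between the x axis of block20_c and the x axis of base_face, either way round below 0.25 rad), for 0.1 s.
6. every block has been slid fully home, edges flush, against the back stop (x of block30_c in the frame of base_face between -0.005 and 0.005 m and y of block30_c in the frame of base_face between -0.006 and 0.006 m and angle between the x axis of each of block30_c, block25_c, block20_c and the x axis of base_face, either way round below 0.06 rad and angle between each of block30_c, block25_c, block20_c's own z axis and vertical below 0.05 rad and x of block25_c in the frame of base_face between -0.005 and 0.005 m and y of block25_c in the frame of base_face between -0.006 and 0.006 m and x of block20_c in the frame of base_face between -0.005 and 0.005 m and y of block20_c in the frame of base_face between -0.006 and 0.006 m), for 0.2 s.
7. the head is lowered until the red probe tip on the stack is pushed in 2 to 8.5 mm (value of joint plunger between 0.002 and 0.0085 m), for 0.2 s.
8. the cam lever is swung to locked (value of joint cam_lever above 0.9 rad), for 0.2 s.
At the end, for the whole second after the job is handed in: Every block from the bin is in one stack on the base face, thickest lowest, flat, in contact and at rest, centred over the face within 5 mm towards the stop and 6 mm across, turned under 0.06 rad; the probe tip is pushed in 2 to 8.5 mm; the cam lever is beyond 0.9 rad (all of step 6 and all of step 7 and z of block30_c in the frame of base_face between 0.012 and 0.018 m and (z of block25_c in the frame of base_face between 0.0095 and 0.0155 m or z of block25_c in the frame of base_face between 0.0395 and 0.0455 m) and z of block25_c in the frame of block30_c between 0.0245 and 0.0305 m and z of block20_c in the frame of block25_c between 0.0195 and 0.0255 m and (z of block20_c in the frame of block30_c between 0.022 and 0.028 m or z of block20_c in the frame of block30_c between 0.047 and 0.053 m) and value of joint cam_lever above 0.9 rad and linear speed of each of block30, block25, block20 below 0.01 m/s); the robot touches nothing.
It fails at once if a bystander (sensor, fitting, nut, plug, screwdriver, bottle) is moved more than 40 mm (distance of any of sensor, fitting, nut, plug, driver, wipe from where it was at the start of the episode above 0.04 m).
Of block30, block25, block20 only 2 to 3 are there at a start; the rules pass over those that are not, and their reading is None.
At some moment in a run one of bin may be knocked a few centimetres aside while the robot is not near it.
Once in a run the grip may slacken for a moment while it holds something.
It also fails if it takes over 210 s, if anything falls off the work surface, if the arm or the gripper's body presses on something with over 40 N, if the wrist force passes 120 N, or if a joint passes its speed limit or range.

## Robot

A 7-joint arm with a two-finger parallel gripper is mounted at the origin on the work surface. World frame = base frame: x ahead of the robot, y to its left, z up, the work surface at z = 0. Lengths are in mm, angles in rad, forces in N, time in s.
With the tool pointing down it reaches from about 400 to 875 mm from the base axis. Payload 4.4 kg.
Tool frame: the origin (TCP) lies at the very end of the fingers, on their centre line; the grasp point (between the pads) lies 19 mm behind it; z points along the fingers, y is the line along which they close (so a half turn about z gives the same grasp; the last joint's range is limited). The gripper opens to 85 mm and grips with 20 to 120 N. Pads are 22 mm wide; open, the fingers measure 114 mm over their backs; the gripper's body (76 mm by 85 mm) begins 54 mm behind the grasp point. The pads swing forward as they close: fully open they stand 13 mm farther back than shut.
Start: joints at [1.218, 0.628, 0.038, 1.517, -0.027, 0.996, -0.02], TCP at [183.903, -623.456, 205.413] pointing down, gripper open.
Joint ranges: [-3.06, 3.06], [-0.37, 2.12], [-1.25, 1.32], [0.18, 2.47], [-1.1, 4.24], [0.23, 1.98], [-2.94, 2.94]. Speed limits (rad/s): [2.57, 2.57, 3.14, 3.14, 3.14, 3.14, 3.14].

## Interface

Orientations are given as a 3x3 rotation matrix whose columns are the frame's x, y, z axes.
In Python, from rig import readout, eyes, ticket gives the robot as it stands.
- The arm moves only by the tool apply_moves, never from a script. Its argument "targets" is a list that holds one entry, the list of rows, each a list of 4 numbers: the shift along the world's x, y, z in m, then the turn about the world's z in degrees. A call has 1 to 12 rows; each row shifts and turns the commanded pose from where the row before left it; what a row does not reach is not made up. A row lasts 1/12 s, in which the tool goes at most 41.7 mm and 7.16 degrees, less where a joint would pass 70% of its speed; a pose out of reach is approached as far as the arm can. A call with a gripper value outside its range is refused whole. "hand" is the closure, from 0 (fully open) to 1 (shut), set as the call begins (left out, the last holds). The fingers move at their own pace and stop on an object; the grip force is fixed at half the most. Time passes only in rows, so rows that do not move let the fingers close. It gives the time, the measured TCP pose, the force, the opening and the grip force at its end, in the units of the state.
- readout.state(): the state, without advancing time (a new reading comes with each control period).
- eyes.read_camera(name): name is "side" or "top"; returns a dict with "pixels" (400x640x3 uint8, blue, green, red), "mtx" (3x3 intrinsics, pixels), "k1" (the pictures are not rectified: a ray, as slopes to the right and down, at radius r is drawn at 1 + k1 r^2 times it, then the intrinsics apply), "pose" (4x4, takes a point from camera to world coordinates). Camera axes: x right, y up, looking along -z (the intrinsics and any distortion apply to the point x, -y, -z); pixel columns grow to the right and rows downward; lengths in mm; the calibration is good to about 2 mm. A picture is of the moment at which its call begins. There is no depth.
- ticket.hand_in(): hands the job in; it is judged then, once.
The state is a dict: "time": time; "joint_positions": joint angles; "qvel": joint speeds; "tau": joint torques, N m; "position": TCP position; "tcp_rot": TCP orientation; "wrist_force": force on the tool from outside, world axes, zero at the start; "wrist_torque": the same for the moment, N m; "opening": opening from 0.0 (shut) to 1.0 (fully open); "grip_force": force on a finger pad.
Only numpy, scipy, OpenCV 4.12 (cv2) and the standard library are available. Lean on these libraries where they do the work, as an engineer would, in place of code of your own. Each camera call takes 0.05 s, during which the arm holds its last target. There are 200 camera calls.

## Working session

There is one attempt and no reset: what is moved stays moved. The work goes in short steps, Python scripts to look and compute and a tool call to move; the robot and the scene stay as the last step left them, time stands still between calls to the robot, and variables do not carry over. Pictures are saved under pics/ and viewed, at most 14 in all, crops included, and the job is handed in when it is done.

Besides the shell and the picture viewer there is one more tool, called after "Emit:" by a JSON object that holds its "name" and its "arguments". apply_moves: Moves the arm, as the interface text tells. Its arguments: {"type":"object","properties":{"targets":{"type":"array","items":{"type":"array","items":{"type":"array","items":{"type":"number"}}}},"hand":{"type":"number"}},"required":["targets"]}

```bash
mkdir -p pics
cat > h.py <<'E'
import numpy as np, cv2
from rig import readout, eyes, ticket
def cam(n, f=None):
    c=eyes.read_camera(n); c={k:(np.array(v) if k!='k1' else v) for k,v in c.items()}
    c['pixels']=c['pixels'].astype(np.uint8)
    if f: cv2.imwrite('pics/'+f,c['pixels'])
    return c
def ray(c,uv):
    K=c['mtx'];k=float(np.ravel(c['k1'])[0]);P=c['pose']
    d=np.array([(uv[0]-K[0,2])/K[0,0],(uv[1]-K[1,2])/K[1,1]]);s=d.copy()
    for _ in range(20): s=d/(1+k*(s@s))
    v=P[:3,:3]@np.array([s[0],-s[1],-1.]); return P[:3,3],v/np.linalg.norm(v)
def onz(c,uv,z):
    o,v=ray(c,uv); return o+v*(z-o[2])/v[2]
def proj(c,p):
    K=c['mtx'];k=float(np.ravel(c['k1'])[0]);P=c['pose']
    q=P[:3,:3].T@(np.array(p,float)-P[:3,3]); s=np.array([q[0],-q[1]])/-q[2]; s=s*(1+k*(s@s))
    return np.array([K[0,0]*s[0]+K[0,2],K[1,1]*s[1]+K[1,2]])
def tri(c1,a,c2,b):
    o,v=ray(c1,a);p,w=ray(c2,b)
    t=np.linalg.lstsq(np.c_[v,-w],p-o,rcond=None)[0]
    x,y=o+v*t[0],p+w*t[1]; return (x+y)/2,np.linalg.norm(x-y)
def st():
    s=readout.state(); r=np.array(s['tcp_rot'])
    print(round(s['time'],2),np.round(s['position'],1),'yaw y-axis',round(np.degrees(np.arctan2(r[1,1],r[0,1])),1),'z',np.round(r[:,2],3),'F',np.round(s['wrist_force'],1),'op',round(s['opening'],3),'g',s['grip_force'],'q7',round(s['joint_positions'][6],2))
E
python3 - <<'E'
from h import *
for n in('side','top'):
    c=cam(n,n+'0.png'); print(n,c['mtx'].tolist(),c['k1'],np.round(c['pose'],3).tolist())
st()
E
```

```text
side [[441.81594139385965, 0.0, 316.22318420540677], [0.0, 441.81594139385965, 199.38846178806614], [0.0, 0.0, 1.0]] -0.08824927322464442 [[-0.902, 0.33, -0.278, 94.754], [-0.432, -0.66, 0.614, 895.594], [0.019, 0.674, 0.738, 1232.867], [0.0, 0.0, 0.0, 1.0]]
top [[410.75650482401386, 0.0, 313.833203598735], [0.0, 410.75650482401386, 202.74037397908478], [0.0, 0.0, 1.0]] -0.02603184302176403 [[-0.022, 0.985, -0.171, 318.551], [-1.0, -0.022, -0.0, -17.274], [-0.004, 0.171, 0.985, 1361.422], [0.0, 0.0, 0.0, 1.0]]
0.1 [ 183.7 -622.9  204.6] yaw y-axis -73.6 z [-0.     0.002 -1.   ] F [-0.6  0.8  0.2] op 1.005 g 0.0 q7 -0.02
```

View pics/top0.png

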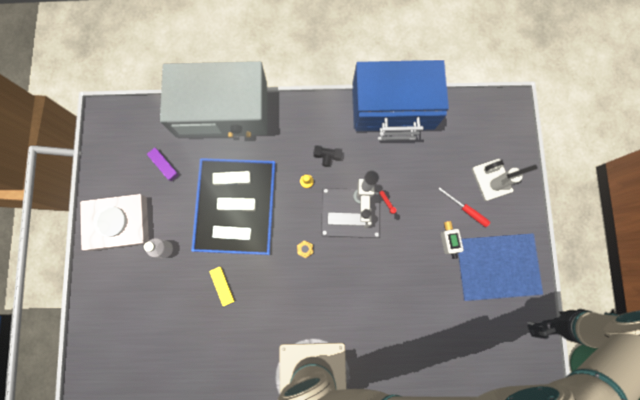

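View pics/side0.png

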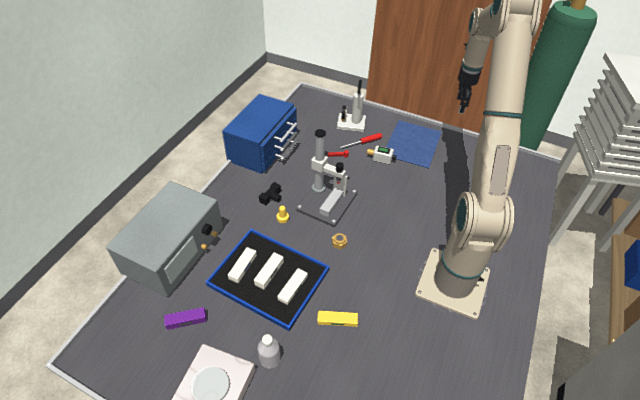

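The top view shows the blue bin at (235,206) holding three white blocks, at (231,178), (236,204) and (232,233). The fixture's face is near (345,219), its knob at (366,217) and the red lever grip at (392,211). The purple (162,164) and yellow (221,286) lookalikes lie outside the bin, so they are not meant. The white blocks in the bin are the ones meant. I'll enlarge these areas to read the markings.

Run:
```python
import cv2,numpy as np
t=cv2.imread('pics/top0.png');s=cv2.imread('pics/side0.png')
r=lambda i,x,y,w,h:cv2.resize(i[y:y+h,x:x+w],(400,300),interpolation=cv2.INTER_CUBIC)
a=np.hstack([r(t,185,150,120,90+15)[:300],r(t,310,160,100,75+10)])
b=np.hstack([r(s,205,225,133,100),r(s,285,120,100,100)])
cv2.imwrite('pics/crop0.png',np.vstack([a,b]))
```

```text
(no output)
```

View pics/crop0.png

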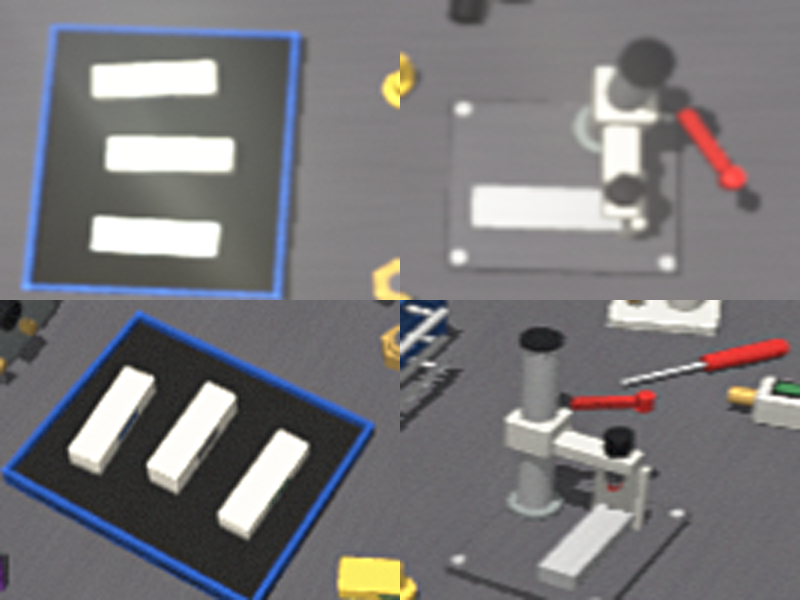

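The crop confirms three white blocks. The far one has a blue marking (25), the middle one dark grey (30), and the near one probably green (20). The four plate bolts, the base face and the red lever are all visible. Next I'll measure them.

```bash
cat >> h.py <<'E'
def blobs(c,m,amin=4):
    n,l,s,ce=cv2.connectedComponentsWithStats(m.astype(np.uint8))
    return [(ce[i],s[i]) for i in range(1,n) if s[i][4]>=amin]
def rects(c,box,z,thr=175,amin=60,up=6):
    x,y,w,h=box; g=cv2.resize(c['pixels'][y:y+h,x:x+w].min(2),None,fx=up,fy=up,interpolation=cv2.INTER_CUBIC)
    out=[]
    for k in cv2.findContours((g>thr).astype(np.uint8),cv2.RETR_EXTERNAL,cv2.CHAIN_APPROX_NONE)[0]:
        if cv2.contourArea(k)<amin*up*up: continue
        q=(k.reshape(-1,2)+.5)/up-.5+[x,y]
        W=np.array([onz(c,u,z) for u in q])[:,:2].astype(np.float32)
        (cx,cy),(a,b),_=r=cv2.minAreaRect(W); B=cv2.boxPoints(r); e=[B[1]-B[0],B[2]-B[1]]; e=max(e,key=np.linalg.norm)
        out.append((q.mean(0),np.array([cx,cy]),sorted((a,b)),np.degrees(np.arctan2(e[1],e[0]))%180))
    return out
E
python3 - <<'E'
from h import *
t=cam('top');s=cam('side')
for z in (34,39,44):
  for r in rects(t,(190,155,85,100),z): print('blk',z,*[np.round(v,1) for v in r])
for r in rects(s,(205,225,133,100),40): print('side',*[np.round(v,1) for v in r])
hs=cv2.cvtColor(s['pixels'],cv2.COLOR_BGR2HSV)
for (h0,h1,nm) in((95,130,'blue'),(40,85,'green')):
  m=(hs[...,0]>h0)&(hs[...,0]<h1)&(hs[...,1]>60); m[:240]=0;m[310:]=0;m[:,:225]=0;m[:,315:]=0
  print(nm,[(np.round(c),v[4]) for c,v in blobs(s,m,2)])
def red(c): p=c['pixels'].astype(int); return (p[...,2]>110)&(p[...,1]<60)&(p[...,0]<60)
print('redtop',[(np.round(c,1),v) for c,v in blobs(t,red(t))])
print('redside',[(np.round(c,1),v) for c,v in blobs(s,red(s))])
g=t['pixels'].min(2)[180:242,318:388]; print('bolts')
for cx,cy in((326,190),(325,233),(377,235)):
  p=t['pixels'][cy-4:cy+5,cx-4:cx+5].min(2).astype(float); w=np.clip(p-110,0,None); yy,xx=np.mgrid[cy-4:cy+5,cx-4:cx+5]
  u=(w*xx).sum()/w.sum(),(w*yy).sum()/w.sum(); print(np.round(u,1),np.round(onz(t,u,20),1))
print(g[26:52:1,5:60:2])
E
```

```text
blk 34 [231.1 232.4] [457.4 253.2] [ 41.1 125.5] 85.4
blk 34 [235.4 203.5] [552.9 240.4] [ 41.8 126.7] 88.3
blk 34 [230.7 177.3] [641.3 257. ] [ 42.2 124.8] 91.8
blk 39 [231.1 232.4] [456.9 252.2] [ 41. 125.] 85.4
blk 39 [235.4 203.5] [552.  239.5] [ 41.7 126.2] 88.3
blk 39 [230.7 177.3] [640.1 256. ] [ 42.  124.3] 91.8
blk 44 [231.1 232.4] [456.4 251.2] [ 40.8 124.5] 85.4
blk 44 [235.4 203.5] [551.1 238.5] [ 41.5 125.8] 88.3
blk 44 [230.7 177.3] [638.9 254.9] [ 41.9 123.9] 91.8
side [291.8 285.3] [456.5 261.3] [ 38.6 126. ] 85.4
side [267.5 269.8] [553.  244.1] [ 42.6 134.4] 89.9
side [241.1 264. ] [640.6 263.6] [ 42.  131.3] 93.6
blue [(array([234., 250.]), np.int32(114)), (array([293., 250.]), np.int32(202)), (array([247., 266.]), np.int32(11)), (array([307., 298.]), np.int32(118)), (array([240., 301.]), np.int32(208))]
green []
redtop []
redside [(array([371. , 138.1]), array([360, 134,  22,   9,  84], dtype=int32)), (array([338.6, 153.9]), array([328, 151,  20,   6,  74], dtype=int32))]
bolts
[325.8 190.5] [592.2 -57.9  20. ]
[324.7 232.2] [452.9 -50.6  20. ]
[376.4 234.4] [ 442
[... 2360 characters left out ...]
140 139 139 136 136 135 136 135 135 133 134 135 134 135 134 132 135 136
  136 135 134 137 127 106  94  99 122 134]
 [139 139 139 137 136 137 136 136 136 135 135 135 134 135 134 134 134 134
  134 133 134 132 122 105 104 122 131 135]
 [139 139 138 139 138 137 136 136 136 135 135 135 136 135 135 135 137 135
  135 136 136 134 132 124 126 135 135 135]
 [139 142 140 139 140 139 139 138 137 137 136 137 137 136 136 135 137 137
  136 136 136 136 135 134 134 135 135 135]
 [162 169 141 141 140 139 139 139 138 138 138 137 137 136 136 137 135 135
  135 135 135 135 135 134 134 134 133 133]
 [216 225 144 139 139 137 138 138 138 138 137 137 136 137 137 135 137 136
  136 135 135 134 134 134 135 132 134 138]]
```

Run:
```python
from h import *
t=cam('top');s=cam('side')
def red(c): h=cv2.cvtColor(c['pixels'],cv2.COLOR_BGR2HSV); return ((h[...,0]<8)|(h[...,0]>172))&(h[...,1]>150)&(h[...,2]>90)
for n,c in(('top',t),('side',s)):
  for ce,v in blobs(c,red(c),3): print('red',n,np.round(ce,1),v)
g=t['pixels'].min(2).astype(float)
# far long edge and near edge, left edge of face
def cross(vals,xs,l):
  i=np.argmax(vals>l); return xs[i-1]+(l-vals[i-1])/(vals[i]-vals[i-1])
E=[(c,cross(g[206:220,c],np.arange(206,220),185)) for c in range(331,353,3)]
L=[(cross(g[r,322:332],np.arange(322,332),190),r) for r in range(215,223,2)]
N=[(c,cross(g[232:216:-1,c],np.arange(232,216,-1),185)) for c in range(331,353,3)]
for nm,P,z in(('far',E,45),('left',L,45),('near',N,45)):
  W=np.array([onz(t,p,z)[:2] for p in P]); m=W.mean(0); d=np.linalg.svd(W-m)[2][0]; print(nm,np.round(m,1),np.round(np.degrees(np.arctan2(d[1],d[0])),1))
# dark knob blobs
for n,c,b in(('top',t,(358,203,375,226)),('side',s,(328,156,352,182))):
  x0,y0,x1,y1=b; m=np.zeros(c['pixels'].shape[:2],bool); m[y0:y1,x0:x1]=c['pixels'][y0:y1,x0:x1].max(2)<75
  for ce,v in blobs(c,m,5): print('knob',n,np.round(ce,1),v)
h=cv2.cvtColor(s['pixels'],cv2.COLOR_BGR2HSV)
m=(h[...,0]>40)&(h[...,0]<85)&(h[...,1]>25); m[:240]=0;m[310:]=0;m[:,:225]=0;m[:,315:]=0
print('green',[(np.round(c),v[4]) for c,v in blobs(s,m,2)])
```

```text
red top [387.4 202. ] [380 191  16  22 101]
red top [475.9 215.5] [462 205  28  22 202]
red side [371.1 137.6] [360 133  22  10 117]
red side [338.9 153.4] [328 150  21   7  91]
far [ 513.6 -105.9] 86.6
left [496.2 -59.9] 177.3
near [ 470.6 -104.5] -93.1
knob side [339.3 166.6] [336 162   8  10  68]
knob side [329.8 178.2] [328 176   6   6  20]
knob side [338.2 178.6] [337 177   4   4   9]
green [(array([270., 244.]), np.int32(2)), (array([297., 289.]), np.int32(17))]
```

```bash
cat >> h.py <<'E'
B=np.array([493.6,-121.6]);A=np.radians(-93.3);U=np.array([np.cos(A),np.sin(A)]);V=np.array([-U[1],U[0]])
def fx(x,y): return B+x*U+y*V
def tofx(p): d=np.array(p[:2])-B; return np.array([d@U,d@V])
def redm(c): h=cv2.cvtColor(c['pixels'],cv2.COLOR_BGR2HSV); return ((h[...,0]<8)|(h[...,0]>172))&(h[...,1]>150)&(h[...,2]>90)
E
python3 - <<'E'
from h import *
t=cam('top');s=cam('side'); k=fx(47,0); print('knob xy',k,'pin',fx(83,80),'col',fx(47,80))
o,v=ray(s,(339.3,166.6)); 
for z in (130,140,150,160,170): print(z,np.round(tofx(onz(s,(339.3,166.6),z)),1), np.round(tofx(onz(t,(392.8,210.5),z)),1))
for n,c,b in(('top',t,(378,188,400,216)),('side',s,(325,146,352,162))):
  x0,y0,x1,y1=b; print(n); print('\n'.join(''.join('#' if q else '.' for q in r) for r in redm(c)[y0:y1,x0:x1]))
E
```

```text
knob xy [ 490.89449073 -168.52206538] pin [ 568.68953109 -209.06749294] col [ 570.76183606 -173.12718754]
130 [83.3 16.5] [133.6  17.3]
140 [73.5 12.2] [131.8  15.7]
150 [63.7  7.9] [129.9  14.1]
160 [54.   3.6] [128.1  12.5]
170 [44.2 -0.7] [126.2  10.9]
top
......................
......................
......................
...##.................
..####................
..#####...............
..#####...............
...#####..............
....####..............
....#####.............
.....#####............
......####............
......#####...........
.......####...........
........####..........
........#####.........
.........####.........
..........####........
..........####........
...........#####......
............#####.....
............######....
............######....
............######....
.............####.....
......................
......................
......................
side
...........................
...........................
...........................
...........................
....................###....
...................#####...
.....###################...
...####################....
...####################....
...####################....
...................####....
...........................
...........................
...........................
...........................
...........................
```

Knob centre is at z≈167 and the lever angle is about 1.03 rad (radius check 81 mm against 80), with the grip at about (498,-246,164). Moving there.

Emit:
{"name": "apply_moves", "arguments": {"targets": [[[0.024,0.029,0.001,1],[0.024,0.029,0,1],[0.024,0.029,0,1],[0.024,0.029,0,1],[0.024,0.029,0,1],[0.024,0.029,0,1],[0.024,0.029,0,1],[0.024,0.029,0,1],[0.024,0.029,0,1],[0.024,0.029,0,1],[0.024,0.029,0,1],[0.024,0.029,0,0.5]]], "hand": 0.6}}

```text
time: 1.4
position: [472.9, -274.0, 206.7]
tcp_rot: [[0.883, 0.469, 0.001], [0.469, -0.883, -0.0], [0.0, 0.001, -1.0]]
wrist_force: [0.1, -0.5, -0.6]
opening: 0.406
grip_force: 0.0
```

Emit:
{"name": "apply_moves", "arguments": {"targets": [[[0.0125,0.0135,0,0],[0.0125,0.0135,0,0],[0,0,-0.018,0],[0,0,-0.018,0],[0,0,-0.018,0],[0,0,0,0]]], "hand": 0.63}}

```text
time: 1.9
position: [494.8, -247.2, 149.5]
tcp_rot: [[0.883, 0.469, -0.005], [0.469, -0.883, 0.002], [-0.004, -0.005, -1.0]]
wrist_force: [-0.8, 0.8, -1.4]
opening: 0.368
grip_force: 0.0
```

Run:
```python
from h import *
st()
t=cam('top');s=cam('side')
r=lambda i,x,y,w,h:cv2.resize(i[y:y+h,x:x+w],(400,400),interpolation=cv2.INTER_CUBIC)
cv2.imwrite('pics/a1.png',np.hstack([r(t['pixels'],340,165,90,90),r(s['pixels'],290,110,90,90)]))
for a in range(0,60,5): 
  th=np.radians(58.8-a-5); print(a, np.round(fx(83+80*np.cos(th),80-80*np.sin(th)),1),end=' ')
```

```text
1.9 [ 494.8 -247.2  149.5] yaw y-axis -62.0 z [-0.005  0.002 -1.   ] F [-0.8  0.8 -1.4] op 0.368 g 0.0 q7 -0.7
0 [ 501.5 -252.5] 5 [ 505.6 -258.2] 10 [ 510.1 -263.5] 15 [ 515.1 -268.4] 20 [ 520.4 -272.9] 25 [ 526.2 -276.8] 30 [ 532.2 -280.3] 35 [ 538.6 -283.2] 40 [ 545.2 -285.5] 45 [ 551.9 -287.3] 50 [ 558.8 -288.5] 55 [ 565.8 -289. ]
```

View pics/a1.png

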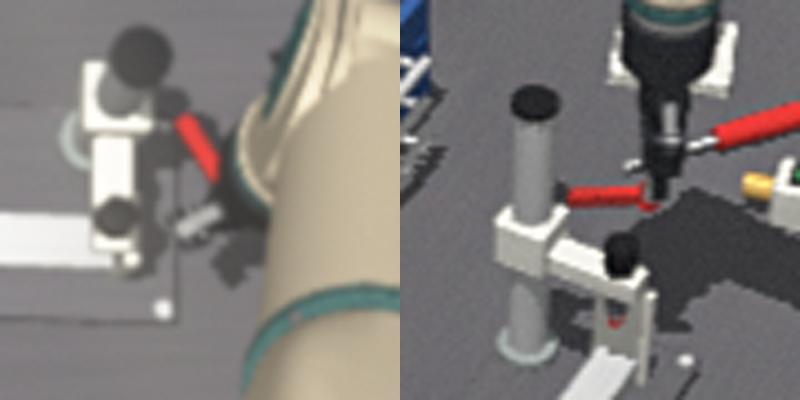

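Emit:
{"name": "apply_moves", "arguments": {"targets": [[[0.0035,-0.006,0,5],[0.0041,-0.0057,0,5],[0.0045,-0.0053,0,5],[0.005,-0.0049,0,5],[0.0053,-0.0045,0,5],[0.0058,-0.0039,0,5],[0.006,-0.0035,0,5],[0.0064,-0.0029,0,5],[0.0066,-0.0023,0,5],[0.0067,-0.0018,0,5],[0.0069,-0.0012,0,5],[0.007,-0.0005,0,4]]]}}

```text
time: 3.0
position: [565.6, -292.3, 154.2]
tcp_rot: [[0.051, 0.999, 0.002], [0.999, -0.051, -0.002], [-0.002, 0.002, -1.0]]
wrist_force: [0.7, -0.6, 0.6]
opening: 0.37
grip_force: 0.0
```

Emit:
{"name": "apply_moves", "arguments": {"targets": [[[0.004,0,0,0],[0.002,0,0,0],[0,0,0,0]]]}}

```text
time: 3.25
position: [571.3, -291.1, 153.2]
tcp_rot: [[0.055, 0.998, 0.001], [0.998, -0.055, -0.001], [-0.001, 0.001, -1.0]]
wrist_force: [-0.7, -0.2, 0.5]
opening: 0.372
grip_force: 0.0
```

Run:
```python
from h import *
st()
s=cam('side')
r=lambda i,x,y,w,h:cv2.resize(i[y:y+h,x:x+w],(400,400),interpolation=cv2.INTER_CUBIC)
cv2.imwrite('pics/a2.png',r(s['pixels'],290,110,90,90))
print([(np.round(c,1),v) for c,v in blobs(s,redm(s))])
for th in(0,.1,.2,.3): print(th,[np.round(proj(s,[*fx(83+q*np.cos(th),80-q*np.sin(th)),166])) for q in(20,80)])
```

```text
3.25 [ 571.3 -291.1  153.2] yaw y-axis -3.2 z [ 0.001 -0.001 -1.   ] F [-0.7 -0.2  0.5] op 0.372 g 0.0 q7 0.15
[(array([371.1, 137.6]), array([360, 133,  22,  10, 117], dtype=int32)), (array([338.9, 153.6]), array([328, 150,  21,   8, 100], dtype=int32))]
0 [array([327., 150.]), array([334., 141.])]
0.1 [array([327., 150.]), array([336., 142.])]
0.2 [array([328., 151.]), array([338., 143.])]
0.3 [array([328., 151.]), array([340., 144.])]
```

View pics/a2.png

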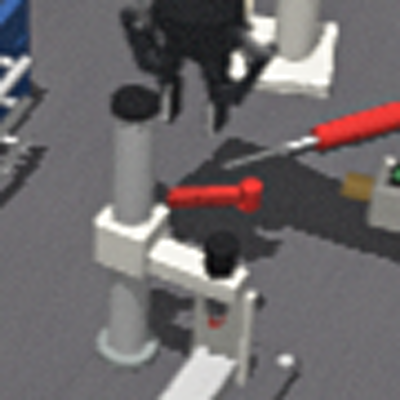

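The lever still points at (346,153) in the side view, so the fingers passed over or beside it. I'll triangulate the grip directly from both views.

Run:
```python
from h import *
t=cam('top');s=cam('side')
for a,b in(((392.9,210.0),(346.8,152.5)),((392.5,209.5),(347,153)),((393,210.5),(346.8,152))):
  p,e=tri(t,a,s,b); print('grip',np.round(p,1),round(e,1),tofx(p))
p=tri(t,(382,193.5),s,(328,155)); print('lever root',p)
# knob: blobs dark, both
for n,c,b in(('top',t,(356,203,378,226)),('side',s,(328,156,352,176))):
  x0,y0,x1,y1=b; print(n);print(c['pixels'][y0:y1,x0:x1].max(2))
print('tcp px',proj(s,readout.state()['position']),proj(t,readout.state()['position']))
```

```text
grip [ 498.1 -249.5  166.8] 2.2 [127.43004365  11.81310603]
grip [ 498.5 -249.1  165. ] 5.1 [126.97976772  12.18666984]
grip [ 497.  -248.9  169.8] 0.3 [126.90126571  10.758643  ]
lever root (array([ 555.1298715 , -221.26125188,  152.75210039]), np.float64(6.3169049731195255))
top
[[134 136 143 148 178 242 253 253 252 252 252 252 252 215 128  94  93  92
   97 114 123 126]
 [134 133 131 133 171 243 253 253 252 252 252 252 252 216 128  93  92  92
   99 122 135 138]
 [136 136 135 134 172 243 253 253 252 252 252 252 252 216 127  93  91  90
   98 119 133 137]
 [136 135 136 135 174 244 254 253 253 252 252 253 252 215 128  92  91  90
   93 106 125 134]
 [136 135 135 134 173 243 254 253 253 252 252 253 252 215 132  96  92  90
   90  98 120 132]
 [137 138 136 136 172 241 254 254 241 226 225 237 244 209 146 108  94  92
   89  97 120 133]
 [138 138 137 137 172 241 252 240 189 147 143 164 183 167 141 115  96  92
   92 101 124 135]
 [138 138 136 137 169 230 229 178 123  97  94 100 112 117 124 113  96  93
   97 114 129 135]
 [137 137 137 138 154 182 162 119  96  90  89  88  88  92 104 101  94  91

[... 2710 characters left out ...]
116
  112 113 113 116 116 113]
 [175 185 223 247 250 249 255 239  75  10  17  21  19  18  73 169 217 144
  109 112 113 114 111 113]
 [167 164 166 173 198 232 250 242 128  34  19  21  21  35 134 239 255 196
  116 109 113 113 109 114]
 [161 161 166 165 167 171 186 215 217 100  77  87 102 125 194 254 218 128
  103 110 112 109 112 114]
 [128 146 158 163 164 163 165 173 182 177 191 209 233 255 255 241 143 108
  108 111 110 111 110 114]
 [111 111 117 145 164 158 162 162 164 168 172 177 190 217 243 173 112 104
  117 110 112 116 113 110]
 [105 110 113 118 116 128 149 156 161 165 168 166 168 173 167 121 116 142
  174 142 111 113 111 108]]
tcp px [332.83785975 142.90884681] [404.59962027 187.02672377]
```

Run:
```python
from h import *
t=cam('top');s=cam('side')
for z in(150,160,170,180): print(z,'a1 front finger',np.round(proj(s,[486.8,-232.2,z]),1),'grip',np.round(proj(s,[498,-249.3,z]),1),'now fingers',[np.round(proj(s,[571.3+d,-291,z]),1) for d in(-16,16)])
p=s['pixels']; print(p[128:150,320:350].max(2))
```

```text
150 a1 front finger [347.2 159.7] grip [346.2 155.9] now fingers [array([336.5, 144.6]), array([328.7, 142.1])]
160 a1 front finger [347.4 157.6] grip [346.4 153.9] now fingers [array([336.6, 142.6]), array([328.8, 140.1])]
170 a1 front finger [347.6 155.6] grip [346.6 151.8] now fingers [array([336.7, 140.5]), array([328.9, 138. ])]
180 a1 front finger [347.8 153.5] grip [346.7 149.7] now fingers [array([336.9, 138.5]), array([329., 136.])]
[[115 115 114 120 113  89  41  38  31  26  37  80 112 112 117 100  61  33
   29  37  33  34  60  86  70  34  35  53 112 166]
 [ 55  58  79 103 115 100  48  48  57  28  30  76 113 114 110 115  97  39
   32  39  46  55  53  50  39  36  47 106 163 173]
 [ 34  41  40  52  66  84  67 102 118  39  32  76 115 113 112 115 100  39
   26  37  47  55  51  44  37  37  60 102 122 118]
 [ 41  40  40  37  40  46  76 112  88  32  46  89 114 109 111 113 100  34
   35  37  41  43  45  37  44  58  88 112 110 109]
 [ 38  41  41  39  39  43  76 112  76  26  44  84 115 112 112 116 100  64
   38  38  39  45  39  45  58  90 114 115 111 109]
 [ 44  40  41  42  40  38  77
[... 1396 characters left out ...]
115 108 112 110 110 113
  100  61  58  59  54  53  59  63  65  79 106 129]
 [146 140 135 123 107 108 110 109 109 110 112 111 109 115 111 113 112  98
   62  60  57  62  62  71  87 107 130 129 118  86]
 [144 139 135 121 107 112 110 112 110 111 109 112 110 111 113  96  65  61
   55  59  71  97 114 130 123 100  78  64  63  58]
 [143 140 131 120 108 110 110 113 112 107 109 111 113 110  96  59  55  53
   60  66  93 115  93  78  67  58  57  56  54  55]
 [143 138 129 121 105 113 109 112 112 108 113 114 112 100  66  57  55  61
   60  55  58  63  57  58  59  57  59  63  59  60]
 [143 140 130 119 105 109 114 111 110 110 112  96  62  58  56  59  58  57
   53  55  59  59  59  61  57  73  81  72  59  61]]
```

The fingertips appear about 20 mm above the TCP at this opening, so they passed over the grip. I'll go back and go deeper.

Emit:
{"name": "apply_moves", "arguments": {"targets": [[[0,0,0.025,0],[-0.008,0.004,0.012,-6],[-0.008,0.005,0,-6],[-0.008,0.005,0,-6],[-0.008,0.005,0,-6],[-0.008,0.005,0,-6],[-0.008,0.005,0,-6],[-0.008,0.005,0,-6],[-0.009,0.005,0,-6],[-0.008,0.004,0,-6],[0,0,0,-5],[0,0,0,0]]]}}

```text
time: 4.5
position: [497.2, -247.7, 189.7]
tcp_rot: [[0.885, 0.466, -0.0], [0.466, -0.885, -0.0], [-0.0, 0.0, -1.0]]
wrist_force: [0.6, -0.7, 0.4]
opening: 0.366
grip_force: 0.0
```

Run:
```python
from h import *
st()
```

```text
4.5 [ 497.2 -247.7  189.7] yaw y-axis -62.2 z [-0. -0. -1.] F [ 0.6 -0.7  0.4] op 0.366 g 0.0 q7 -0.71
```

Now descend 52 mm slowly, then check.

Emit:
{"name": "apply_moves", "arguments": {"targets": [[[0,0,-0.012,0],[0,0,-0.01,0],[0,0,-0.01,0],[0,0,-0.01,0],[0,0,-0.006,0],[0,0,-0.004,0],[0,0,0,0]]]}}

```text
time: 5.08
position: [497.1, -247.7, 136.3]
tcp_rot: [[0.883, 0.469, -0.002], [0.469, -0.883, 0.001], [-0.001, -0.002, -1.0]]
wrist_force: [-0.7, 0.4, 0.2]
opening: 0.372
grip_force: 0.0
```

Run:
```python
from h import *
st()
s=cam('side');t=cam('top')
r=lambda i,x,y,w,h:cv2.resize(i[y:y+h,x:x+w],(400,400),interpolation=cv2.INTER_CUBIC)
cv2.imwrite('pics/a3.png',np.hstack([r(t['pixels'],365,185,40,40),r(s['pixels'],325,130,40,40)]))
```

```text
5.08 [ 497.1 -247.7  136.3] yaw y-axis -62.1 z [-0.002  0.001 -1.   ] F [-0.7  0.4  0.2] op 0.372 g 0.0 q7 -0.72
```

View pics/a3.png

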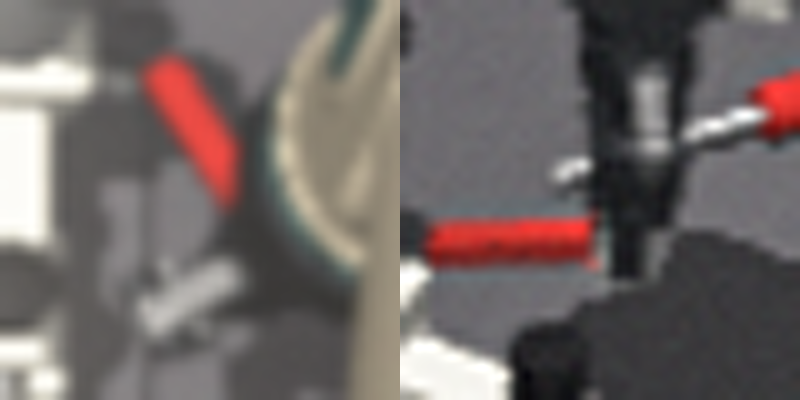

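The finger now covers the red grip (side view, finger at (348,155)). Swinging open.

Emit:
{"name": "apply_moves", "arguments": {"targets": [[[0.0035,-0.006,0,5],[0.0041,-0.0057,0,5],[0.0045,-0.0053,0,5],[0.005,-0.0049,0,5],[0.0053,-0.0045,0,5],[0.0058,-0.0039,0,5],[0.006,-0.0035,0,5],[0.0064,-0.0029,0,5],[0.0066,-0.0023,0,5],[0.0067,-0.0018,0,5],[0.0069,-0.0012,0,5],[0.007,-0.0005,0,4]]]}}

```text
time: 6.18
position: [565.3, -290.9, 137.9]
tcp_rot: [[0.05, 0.999, -0.001], [0.999, -0.05, -0.0], [-0.0, -0.001, -1.0]]
wrist_force: [-0.6, 0.1, 0.1]
opening: 0.369
grip_force: 0.6
```

Emit:
{"name": "apply_moves", "arguments": {"targets": [[[0.004,0,0,0],[0.002,0,0,0],[0,0,0,0]]]}}

```text
time: 6.43
position: [571.4, -290.9, 137.6]
tcp_rot: [[0.056, 0.998, -0.0], [0.998, -0.056, -0.001], [-0.001, -0.0, -1.0]]
wrist_force: [0.0, -0.7, 0.2]
opening: 0.371
grip_force: 0.3
```

Run:
```python
from h import *
st()
s=cam('side')
print([(np.round(c,1),v) for c,v in blobs(s,redm(s))])
print('\n'.join(''.join('#' if q else '.' for q in r) for r in redm(s)[130:162,315:352]))
for th in(0,.1,.2,.3): print(th,[np.round(proj(s,[*fx(83+q*np.cos(th),80-q*np.sin(th)),164])) for q in(20,80)])
```

```text
6.43 [ 571.4 -290.9  137.6] yaw y-axis -3.2 z [-0.    -0.001 -1.   ] F [ 0.  -0.7  0.2] op 0.371 g 0.28099827468395233 q7 0.12
[(array([370.9, 137.7]), array([360, 133,  22,  11, 119], dtype=int32)), (array([330.9, 145.1]), array([326, 139,  10,  13,  49], dtype=int32))]
.....................................
.....................................
.....................................
.....................................
.....................................
.....................................
.....................................
.....................................
.....................................
..................##.................
.................####................
.................###.................
.................###.................
................####.................
................#####................
..............######.................
..............####...................
.............####....................
............####.....................
...........####......................
...........####......................
............##.......................
.....................................
.....................................
.....................................
.....................................
.....................................
.....................................
.....................................
.....................................
.....................................
.....................................
0 [array([327., 151.]), array([334., 141.])]
0.1 [array([327., 151.]), array([336., 142.])]
0.2 [array([328., 151.]), array([338., 143.])]
0.3 [array([328., 151.]), array([339., 144.])]
```

Emit:
{"name": "apply_moves", "arguments": {"targets": [[[0,0,0.03,0],[0,0,0.03,-7],[0,0,0.03,-7],[0,0,0.02,-7],[-0.01,0.015,0,-7],[-0.01,0.015,0,-7],[-0.01,0.015,0,-7],[-0.01,0.015,0,-7],[-0.01,0.015,0,-7],[-0.01,0.015,0,-7],[-0.01,0.015,0,-7],[-0.01,0.017,0,-7]]], "hand": 0.45}}

```text
time: 7.48
position: [491.2, -167.8, 247.8]
tcp_rot: [[0.986, 0.165, 0.002], [0.165, -0.986, -0.0], [0.002, 0.0, -1.0]]
wrist_force: [1.3, 0.4, 0.4]
opening: 0.551
grip_force: 0.0
```

Emit:
{"name": "apply_moves", "arguments": {"targets": [[[0,0,0,-7],[0,0,0,-6],[0,0,0,0]]]}}

```text
time: 7.73
position: [491.7, -167.7, 248.0]
tcp_rot: [[0.998, -0.056, 0.001], [-0.056, -0.998, -0.0], [0.002, 0.0, -1.0]]
wrist_force: [-0.5, -0.4, 0.1]
opening: 0.547
grip_force: 0.0
```

Run:
```python
from h import *
st()
s=cam('side');t=cam('top')
r=lambda i,x,y,w,h:cv2.resize(i[y:y+h,x:x+w],(400,400),interpolation=cv2.INTER_CUBIC)
cv2.imwrite('pics/a4.png',np.hstack([r(t['pixels'],340,180,60,60),r(s['pixels'],310,110,70,70)]))
P=np.array(readout.state()['position'])
for z in (0,10,20,30): print(z,[np.round(proj(s,P+[0,d,z]),1) for d in(-23,23)],np.round(proj(t,P+[0,23,z]),1))
print('knob at',proj(s,[490.9,-168.5,167]),proj(t,[490.9,-168.5,182]))
```

```text
7.73 [ 491.7 -167.7  248. ] yaw y-axis -93.2 z [ 0.001 -0.    -1.   ] F [-0.5 -0.4  0.1] op 0.547 g 0.0 q7 -1.35
0 [array([343.2, 145.3]), array([337.8, 153.3])] [360.6 209. ]
10 [array([343.4, 143.1]), array([338. , 151.1])] [361.  208.4]
20 [array([343.6, 140.8]), array([338.1, 148.8])] [361.5 207.8]
30 [array([343.8, 138.5]), array([338.3, 146.5])] [361.9 207.2]
knob at [339.42297657 166.68743955] [366.25488597 212.62742602]
```

View pics/a4.png

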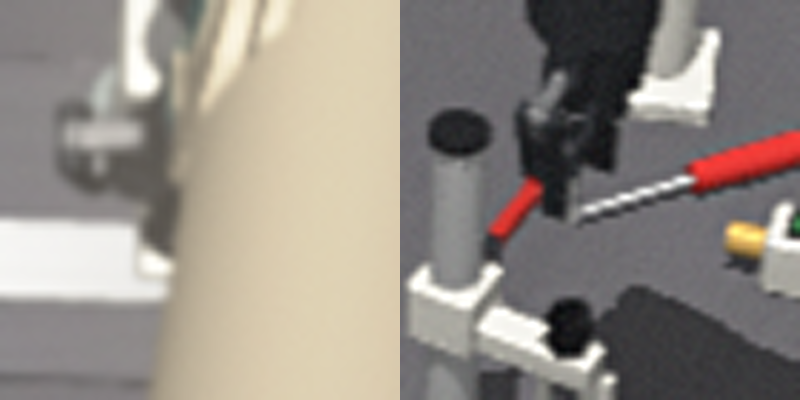

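The gripper's front finger tip shows at (338,148) and the knob at (339,165), directly below it. Descending onto the knob.

Emit:
{"name": "apply_moves", "arguments": {"targets": [[[0,0,-0.025,0],[0,-0.001,-0.025,0],[0,0,-0.02,0],[0,0,-0.015,0],[0,0,-0.012,0],[0,0,-0.01,0],[0,0,-0.008,0],[0,0,-0.003,0],[0,0,0,0]]]}}

```text
time: 8.58
position: [491.3, -169.4, 128.9]
tcp_rot: [[0.999, -0.053, -0.001], [-0.053, -0.999, 0.0], [-0.001, -0.0, -1.0]]
wrist_force: [0.5, 0.1, 0.5]
opening: 0.549
grip_force: 0.0
```

Emit:
{"name": "apply_moves", "arguments": {"targets": [[[0,0,0,0],[0,0,0,0],[0,0,0,0],[0,0,0,0],[0,0,0,0],[0,0,0,0]]], "hand": 1}}

```text
time: 9.08
position: [492.0, -167.9, 130.0]
tcp_rot: [[0.999, -0.053, 0.001], [-0.053, -0.999, 0.001], [0.001, -0.002, -1.0]]
wrist_force: [0.3, 5.1, 3.4]
opening: 0.306
grip_force: 59.0
```

Run:
```python
from h import *
st()
```

```text
9.08 [ 492.  -167.9  130. ] yaw y-axis -93.0 z [ 0.001  0.001 -1.   ] F [0.3 5.1 3.4] op 0.306 g 59.00373637676239 q7 -1.34
```

Gripped. The opening is 26 mm, close to the 28 mm knob. Lifting.

Emit:
{"name": "apply_moves", "arguments": {"targets": [[[0,0,0.004,0],[0,0,0.005,0],[0,0,0.005,0],[0,0,0.005,0],[0,0,0.005,0],[0,0,0.005,0],[0,0,0.005,0],[0,0,0.005,0],[0,0,0.005,0],[0,0,0.004,0],[0,0,0.003,0],[0,0,0,0]]]}}

```text
time: 10.08
position: [492.0, -167.9, 180.0]
tcp_rot: [[0.999, -0.053, 0.001], [-0.053, -0.999, 0.002], [0.0, -0.002, -1.0]]
wrist_force: [2.1, 4.9, -6.2]
opening: 0.311
grip_force: 60.1
```

Run:
```python
from h import *
st(); s=cam('side')
cv2.imwrite('pics/x.png',s['pixels'])
print('arm edge z: white px rows col 330', [int(q) for q in s['pixels'][140:185,331].min(1)])
```

```text
10.08 [ 492.  -167.9  180. ] yaw y-axis -93.0 z [ 0.001  0.002 -1.   ] F [ 2.1  4.9 -6.2] op 0.311 g 60.064972043037415 q7 -1.34
arm edge z: white px rows col 330 [106, 110, 111, 109, 108, 72, 70, 86, 72, 40, 34, 25, 33, 62, 137, 243, 244, 240, 241, 245, 191, 160, 155, 151, 112, 108, 110, 106, 109, 107, 59, 53, 49, 58, 75, 75, 82, 108, 111, 107, 76, 65, 52, 53, 47]
```

Emit:
{"name": "apply_moves", "arguments": {"targets": [[[0,0,0.003,0],[0,0,0.003,0],[0,0,0.003,0],[0,0,0.001,0]]]}}

```text
time: 10.47
position: [492.0, -167.9, 189.6]
tcp_rot: [[0.999, -0.053, 0.0], [-0.053, -0.999, 0.002], [0.0, -0.002, -1.0]]
wrist_force: [4.8, 3.7, -12.0]
opening: 0.307
grip_force: 59.9
```

Emit:
{"name": "apply_moves", "arguments": {"targets": [[[0,0,0.003,0],[0,0,0.002,0]]]}}

```text
time: 10.63
position: [492.0, -167.9, 194.4]
tcp_rot: [[0.999, -0.052, 0.0], [-0.052, -0.999, 0.002], [0.0, -0.002, -1.0]]
wrist_force: [5.4, 4.1, -12.5]
opening: 0.307
grip_force: 59.9
```

Emit:
{"name": "apply_moves", "arguments": {"targets": [[[0,0,0.003,0],[0,0,0.002,0]]]}}

```text
time: 10.8
position: [492.0, -167.9, 199.4]
tcp_rot: [[0.999, -0.053, 0.0], [-0.053, -0.999, 0.002], [0.0, -0.002, -1.0]]
wrist_force: [4.5, 4.5, -12.3]
opening: 0.308
grip_force: 59.8
```

Emit:
{"name": "apply_moves", "arguments": {"targets": [[[0,0,0.003,0],[0,0,0.002,0]]]}}

```text
time: 10.97
position: [492.0, -167.9, 203.0]
tcp_rot: [[0.999, -0.052, 0.0], [-0.052, -0.999, 0.002], [0.0, -0.002, -1.0]]
wrist_force: [11.3, 1.9, -37.8]
opening: 0.307
grip_force: 61.2
```

Top reached, shown by the force jump at a lift of 73 mm. Releasing.

Emit:
{"name": "apply_moves", "arguments": {"targets": [[[0,0,-0.001,0],[0,0,0,0],[0,0,0,0]]], "hand": 0.45}}

```text
time: 11.22
position: [491.6, -170.4, 204.9]
tcp_rot: [[0.999, -0.054, 0.001], [-0.054, -0.999, -0.001], [0.001, 0.001, -1.0]]
wrist_force: [0.6, 0.3, -0.1]
opening: 0.549
grip_force: 0.0
```

Emit:
{"name": "apply_moves", "arguments": {"targets": [[[0,0,0.03,0],[0,0,0.035,0],[0,0,0.035,0],[0,0.03,0,7],[0,0.04,0,7],[0,0.04,0,7],[0,0.04,0,7],[0,0.04,0,7],[0,0.04,0,7],[0,0.04,0,7],[0,0.04,0,7],[0,0.04,0,7]]]}}

```text
time: 12.22
position: [491.8, 181.7, 305.6]
tcp_rot: [[0.497, 0.868, 0.003], [0.868, -0.497, -0.0], [0.001, 0.002, -1.0]]
wrist_force: [1.1, -0.8, 0.2]
opening: 0.547
grip_force: 0.0
```

Run:
```python
from h import *
st(); s=cam('side');t=cam('top')
def knob(c,b):
  x0,y0,x1,y1=b; m=np.zeros((400,640),bool); m[y0:y1,x0:x1]=c['pixels'][y0:y1,x0:x1].max(2)<52; return [(np.round(q,1),v) for q,v in blobs(c,m,20)]
print(knob(s,(325,135,360,180)),[np.round(proj(s,[490.9,-168.5,z]),1) for z in(230,235,240)])
for z in (34,39,44):
  for r in rects(t,(190,155,85,100),z): print('blk',z,*[np.round(v,1) for v in r])
```

```text
12.22 [491.8 181.7 305.6] yaw y-axis -29.8 z [ 0.003 -0.    -1.   ] F [ 1.1 -0.8  0.2] op 0.547 g 0.0 q7 -1.07
[(array([340.2, 151.5]), array([337, 147,   7,  10,  57], dtype=int32))] [array([340.5, 153.2]), array([340.6, 152.1]), array([340.7, 151. ])]
blk 34 [246.3 203.5] [551.8 207.8] [40.5 60.6] 88.7
blk 34 [236.9 175.8] [641.8 238.8] [41.2 88.5] 91.3
blk 34 [212.5 168.9] [670.4 318.3] [ 13.1 125.8] 31.2
blk 34 [207.9 205.4] [538.7 341.8] [131.5 382.9] 22.1
blk 39 [246.3 203.5] [550.9 207. ] [40.4 60.3] 88.7
blk 39 [236.9 175.8] [640.6 237.9] [41.  88.2] 91.3
blk 39 [212.5 168.9] [669.1 317.1] [ 13.1 125.3] 31.2
blk 39 [207.9 205.4] [537.8 340.5] [131.  381.5] 22.1
blk 44 [246.3 203.5] [550.  206.1] [40.2 60.1] 88.7
blk 44 [236.9 175.8] [639.4 236.9] [40.9 87.9] 91.3
blk 44 [212.5 168.9] [667.7 315.8] [ 13.  124.9] 31.2
blk 44 [207.9 205.4] [537.  339.1] [130.5 380.1] 22.1
```

Emit:
{"name": "apply_moves", "arguments": {"targets": [[[0.008,0.012,-0.03,6],[0.01,0.013,-0.03,6],[0.01,0.015,-0.035,6],[0.012,0.015,-0.035,6],[0.012,0.015,-0.035,4],[0.011,0.015,-0.035,0],[0,0,-0.03,0],[0,0,-0.02,0],[0,0,-0.015,0],[0,0,-0.01,0],[0,0,0,0]]]}}

```text
time: 13.23
position: [554.0, 263.9, 27.8]
tcp_rot: [[0.037, 0.999, -0.002], [0.999, -0.037, -0.002], [-0.002, -0.002, -1.0]]
wrist_force: [0.1, -1.0, 0.2]
opening: 0.547
grip_force: 0.0
```

Run:
```python
from h import *
st()
s=cam('side');t=cam('top')
r=lambda i,x,y,w,h:cv2.resize(i[y:y+h,x:x+w],(400,400),interpolation=cv2.INTER_CUBIC)
cv2.imwrite('pics/a5.png',np.hstack([r(t['pixels'],195,150,100,100),r(s['pixels'],220,220,90,90)]))
P=np.array(readout.state()['position'])
for z in (0,10,20): print(z,[np.round((proj(s,P+[d,0,z])-[220,220])*400/90+[400,0]) for d in(-25,25)])
```

```text
13.23 [554.  263.9  27.8] yaw y-axis -2.1 z [-0.002 -0.002 -1.   ] F [ 0.1 -1.   0.2] op 0.547 g 0.0 q7 -0.9
0 [array([626., 260.]), array([566., 233.])]
10 [array([625., 252.]), array([564., 226.])]
20 [array([624., 245.]), array([563., 218.])]
```

View pics/a5.png

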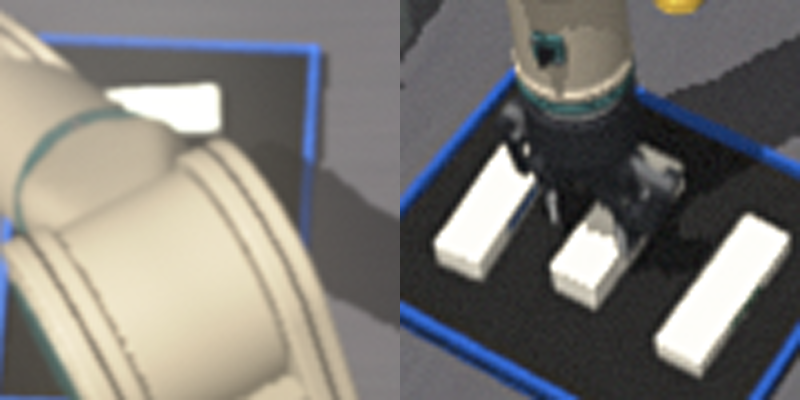

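Both fingers straddle the middle (dark-grey, 30 mm) block, with tips at about z 37. Going down 15 mm and closing.

Emit:
{"name": "apply_moves", "arguments": {"targets": [[[0,0.002,-0.006,0.3],[0,0,-0.005,0],[0,0,-0.004,0],[0,0,0,0]]]}}

```text
time: 13.67
position: [554.2, 267.3, 13.9]
tcp_rot: [[0.031, 1.0, -0.001], [1.0, -0.031, -0.0], [-0.001, -0.001, -1.0]]
wrist_force: [0.1, -0.5, 0.1]
opening: 0.549
grip_force: 0.0
```

Emit:
{"name": "apply_moves", "arguments": {"targets": [[[0,0,0,0],[0,0,0,0],[0,0,0,0],[0,0,0,0],[0,0,0,0]]], "hand": 1}}

```text
time: 14.08
position: [553.9, 267.4, 14.8]
tcp_rot: [[0.031, 1.0, -0.001], [1.0, -0.031, -0.0], [-0.001, -0.001, -1.0]]
wrist_force: [-1.9, -1.9, 5.9]
opening: 0.385
grip_force: 59.5
```

Emit:
{"name": "apply_moves", "arguments": {"targets": [[[0,0,0.004,0],[0,0,0.006,0],[0,0,0.01,0],[0,0,0.02,0],[0,0,0.02,0],[0,0,0,0]]]}}

```text
time: 14.58
position: [557.2, 269.3, 78.3]
tcp_rot: [[0.031, 1.0, 0.006], [1.0, -0.031, 0.004], [0.004, 0.006, -1.0]]
wrist_force: [1.2, 0.4, -7.2]
opening: 0.381
grip_force: 62.0
```

Run:
```python
from h import *
st()
s=cam('side');t=cam('top')
r=lambda i,x,y,w,h:cv2.resize(i[y:y+h,x:x+w],(400,400),interpolation=cv2.INTER_CUBIC)
cv2.imwrite('pics/a6.png',np.hstack([r(t['pixels'],195,150,100,100),r(s['pixels'],220,220,90,90)]))
```

```text
14.58 [557.2 269.3  78.3] yaw y-axis -1.8 z [ 0.006  0.004 -1.   ] F [ 1.2  0.4 -7.2] op 0.381 g 62.02842657454312 q7 -0.87
```

View pics/a6.png

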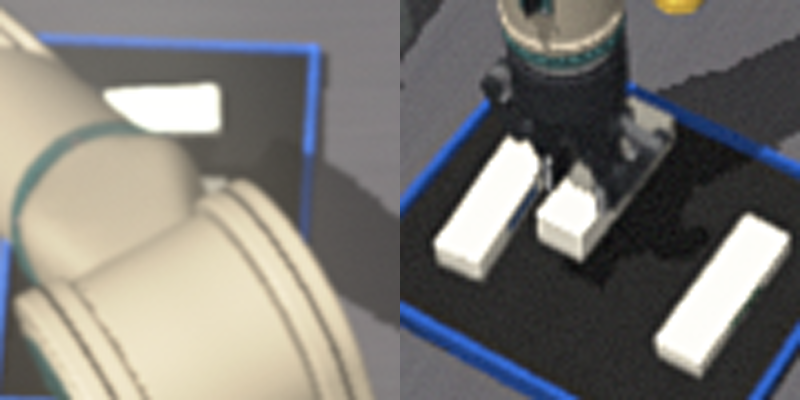

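Block 30 is lifted (load about 7.5 N). Carrying it to the fixture, short of the stop.

Emit:
{"name": "apply_moves", "arguments": {"targets": [[[0,0,0.02,0],[0,0,0.03,0],[0,-0.01,0.03,0],[-0.002,-0.02,0.02,0],[-0.006,-0.033,0,-0.3],[-0.009,-0.04,0,-0.3],[-0.009,-0.04,0,-0.3],[-0.009,-0.04,0,-0.3],[-0.009,-0.04,0,-0.3],[-0.008,-0.038,0,0],[-0.006,-0.032,0,0],[-0.001,-0.02,0,0]]]}}

```text
time: 15.68
position: [491.7, -50.8, 172.7]
tcp_rot: [[0.062, 0.998, -0.006], [0.998, -0.062, -0.003], [-0.003, -0.006, -1.0]]
wrist_force: [0.7, -0.7, -8.8]
opening: 0.381
grip_force: 62.6
```

Run:
```python
from h import *
st(); s=cam('side');t=cam('top'); print(fx(-66,0), [np.round(proj(c,[*fx(-66,0),165])) for c in(t,s)])
r=lambda i,x,y,w,h:cv2.resize(i[y:y+h,x:x+w],(400,400),interpolation=cv2.INTER_CUBIC)
cv2.imwrite('pics/a7.png',np.hstack([r(t['pixels'],310,170,90,90),r(s['pixels'],285,125,100,100)]))
```

```text
15.68 [491.7 -50.8 172.7] yaw y-axis -3.5 z [-0.006 -0.003 -1.   ] F [ 0.7 -0.7 -8.8] op 0.381 g 62.55768746137619 q7 -0.33
[497.39922578 -55.7094401 ] [array([327., 212.]), array([324., 187.])]
```

View pics/a7.png

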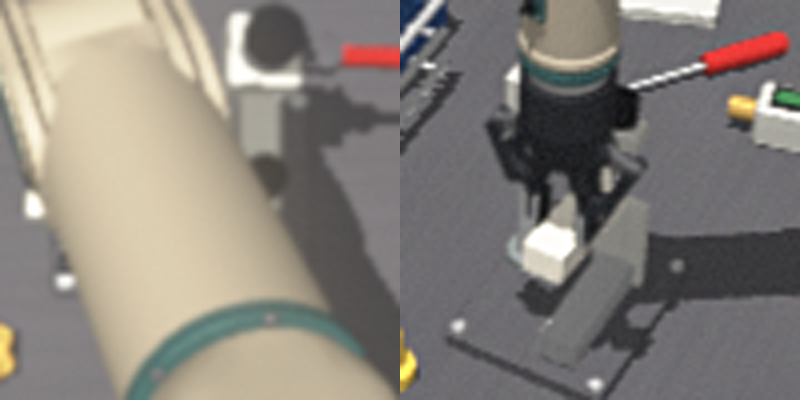

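Held flat above the fixture. Correcting (+6,-5) and descending.

Emit:
{"name": "apply_moves", "arguments": {"targets": [[[0.005,-0.004,-0.02,0.2],[0,0,-0.03,0],[0,0,-0.025,0],[0,0,-0.02,0],[0,0,-0.01,0],[0,0,0,0]]]}}

```text
time: 16.28
position: [498.2, -48.7, 66.7]
tcp_rot: [[0.052, 0.999, -0.006], [0.999, -0.052, 0.001], [0.001, -0.006, -1.0]]
wrist_force: [-0.5, -0.3, -8.5]
opening: 0.381
grip_force: 61.6
```

Emit:
{"name": "apply_moves", "arguments": {"targets": [[[-0.001,-0.006,-0.008,-0.3],[0,0,-0.006,0],[0,0,-0.003,0],[0,0,0,0]]]}}

```text
time: 16.62
position: [499.6, -55.7, 52.4]
tcp_rot: [[0.059, 0.998, 0.0], [0.998, -0.059, -0.0], [-0.0, 0.0, -1.0]]
wrist_force: [0.2, 0.2, -8.3]
opening: 0.38
grip_force: 62.6
```

```bash
cat >> h.py <<'E'
def fs():
    s=readout.state(); st(); print('fixture frame TCP',np.round(tofx(s['position']),1),'want y axis -3.3')
E
python3 -c "
from h import *
fs()"
```

```text
16.62 [499.6 -55.7  52.4] yaw y-axis -3.4 z [ 0. -0. -1.] F [ 0.2  0.2 -8.3] op 0.38 g 62.563407607376575 q7 -0.44
fixture frame TCP [-66.1   2.2] want y axis -3.3
```

Emit:
{"name": "apply_moves", "arguments": {"targets": [[[-0.002,0,-0.002,0],[0,0,-0.002,0],[0,0,-0.001,0],[0,0,0,0]]]}}

```text
time: 16.95
position: [498.0, -55.0, 47.7]
tcp_rot: [[0.058, 0.998, 0.001], [0.998, -0.058, 0.0], [0.0, 0.001, -1.0]]
wrist_force: [0.6, 0.7, -5.2]
opening: 0.386
grip_force: 63.7
```

Emit:
{"name": "apply_moves", "arguments": {"targets": [[[0,0,-0.001,0],[0,0,-0.001,0],[0,0,0,0]]]}}

```text
time: 17.2
position: [498.0, -55.0, 45.9]
tcp_rot: [[0.058, 0.998, 0.001], [0.998, -0.058, 0.0], [0.0, 0.001, -1.0]]
wrist_force: [-1.1, 3.4, -0.7]
opening: 0.381
grip_force: 64.8
```

```bash
python3 -c "
from h import *
fs()"
```

```text
17.2 [498.  -55.   45.9] yaw y-axis -3.3 z [ 0.001  0.    -1.   ] F [-1.1  3.4 -0.7] op 0.381 g 64.77797895669937 q7 -0.45
fixture frame TCP [-66.7   0.6] want y axis -3.3
```

In contact. Release to let it lie flat, then check.

Emit:
{"name": "apply_moves", "arguments": {"targets": [[[0,0,0,0],[0,0,0,0],[0,0,0,0]]], "hand": 0.5}}

```text
time: 17.45
position: [497.8, -56.0, 45.7]
tcp_rot: [[0.059, 0.998, 0.001], [0.998, -0.059, -0.001], [-0.001, 0.001, -1.0]]
wrist_force: [0.2, 0.1, -0.6]
opening: 0.499
grip_force: 0.0
```

Run:
```python
from h import *
fs(); s=cam('side')
cv2.imwrite('pics/a8.png',cv2.resize(s['pixels'][135:215,295:375],(560,560),interpolation=cv2.INTER_CUBIC))
```

```text
17.45 [497.8 -56.   45.7] yaw y-axis -3.4 z [ 0.001 -0.001 -1.   ] F [ 0.2  0.1 -0.6] op 0.499 g 0.0 q7 -0.45
fixture frame TCP [-65.7   0.4] want y axis -3.3
```

View pics/a8.png

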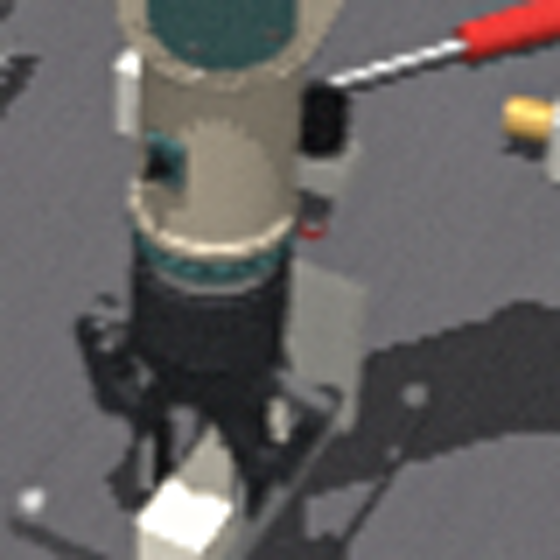

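Emit:
{"name": "apply_moves", "arguments": {"targets": [[[0,0,0,0],[0,0,0,0],[0,0,0,0],[0,0,0,0]]], "hand": 1}}

```text
time: 17.83
position: [497.9, -55.9, 46.1]
tcp_rot: [[0.059, 0.998, 0.001], [0.998, -0.059, -0.001], [-0.001, 0.001, -1.0]]
wrist_force: [-1.7, -0.2, 5.5]
opening: 0.385
grip_force: 59.0
```

Emit:
{"name": "apply_moves", "arguments": {"targets": [[[-0.0002,-0.003,0,0],[-0.0003,-0.005,0,0],[-0.0003,-0.005,0,0],[-0.0003,-0.005,0,0],[-0.0003,-0.005,0,0],[-0.0003,-0.005,0,0],[-0.0002,-0.004,0,0],[-0.0002,-0.003,0,0],[0,0,0,0]]]}}

```text
time: 18.58
position: [497.1, -88.0, 46.1]
tcp_rot: [[0.057, 0.998, 0.003], [0.998, -0.057, 0.003], [0.003, 0.003, -1.0]]
wrist_force: [1.5, 6.1, 4.7]
opening: 0.384
grip_force: 59.2
```

```bash
python3 -c "
from h import *
fs()"
```

```text
18.58 [497.1 -88.   46.1] yaw y-axis -3.3 z [ 0.003  0.003 -1.   ] F [1.5 6.1 4.7] op 0.384 g 59.15124130435288 q7 -0.39
fixture frame TCP [-33.8   1.5] want y axis -3.3
```

Emit:
{"name": "apply_moves", "arguments": {"targets": [[[-0.001,-0.002,0,0],[-0.0005,-0.002,0,0],[0,0,0,0]]]}}

```text
time: 18.83
position: [496.0, -91.7, 46.2]
tcp_rot: [[0.057, 0.998, 0.004], [0.998, -0.057, 0.003], [0.003, 0.004, -1.0]]
wrist_force: [1.6, 5.5, 2.8]
opening: 0.379
grip_force: 59.4
```

Emit:
{"name": "apply_moves", "arguments": {"targets": [[[-0.0001,-0.002,0,0],[0,0,0,0]]]}}

```text
time: 19.0
position: [495.8, -93.4, 46.1]
tcp_rot: [[0.057, 0.998, 0.004], [0.998, -0.057, 0.003], [0.004, 0.004, -1.0]]
wrist_force: [0.7, 6.3, 4.3]
opening: 0.38
grip_force: 59.5
```

Emit:
{"name": "apply_moves", "arguments": {"targets": [[[-0.0001,-0.002,0,0],[0,0,0,0]]]}}

```text
time: 19.17
position: [495.8, -93.5, 46.1]
tcp_rot: [[0.055, 0.998, 0.004], [0.998, -0.055, 0.006], [0.006, 0.004, -1.0]]
wrist_force: [0.3, 10.8, 3.9]
opening: 0.386
grip_force: 59.6
```

Emit:
{"name": "apply_moves", "arguments": {"targets": [[[-0.0001,-0.002,0,0],[0,0,0,0]]]}}

```text
time: 19.33
position: [495.8, -93.6, 46.1]
tcp_rot: [[0.054, 0.999, 0.005], [0.999, -0.054, 0.008], [0.008, 0.004, -1.0]]
wrist_force: [0.2, 14.6, 4.5]
opening: 0.385
grip_force: 59.6
```

```bash
python3 -c "
from h import *
fs()"
```

```text
19.33 [495.8 -93.6  46.1] yaw y-axis -3.1 z [ 0.005  0.008 -1.   ] F [ 0.2 14.6  4.5] op 0.385 g 59.64595285244286 q7 -0.37
fixture frame TCP [-28.1   0.5] want y axis -3.3
```

Stopped against the stop with force rising to 15 N. Releasing and retreating toward the bin.

Emit:
{"name": "apply_moves", "arguments": {"targets": [[[0,0.002,0,0],[0,0.002,0,0],[0,0,0,0]]], "hand": 0.45}}

```text
time: 19.58
position: [493.5, -96.6, 45.4]
tcp_rot: [[0.059, 0.998, -0.0], [0.998, -0.059, -0.0], [-0.0, -0.0, -1.0]]
wrist_force: [-0.3, -0.3, 0.7]
opening: 0.551
grip_force: 0.0
```

Emit:
{"name": "apply_moves", "arguments": {"targets": [[[0,0,0.015,0],[0,0,0.03,0],[0,0,0.04,0],[0,0.01,0.04,0],[0.01,0.03,0.02,0],[0.01,0.04,0,0],[0.01,0.04,0,0],[0.01,0.04,0,0],[0.01,0.04,0,0],[0,0.02,0,0]]]}}

```text
time: 20.42
position: [545.2, 129.1, 190.9]
tcp_rot: [[0.055, 0.998, 0.003], [0.998, -0.055, 0.004], [0.004, 0.003, -1.0]]
wrist_force: [-0.1, -0.3, 0.0]
opening: 0.552
grip_force: 0.0
```

Run:
```python
from h import *
st(); s=cam('side');t=cam('top')
for r in rects(t,(318,200,50,40),75,thr=200,up=8): print('fix block on z75',*[np.round(v,1) for v in r],tofx(r[1]))
for r in rects(t,(190,155,85,100),39): print('blk39',*[np.round(v,1) for v in r])
g=t['pixels'].min(2)
r=lambda i,x,y,w,h:cv2.resize(i[y:y+h,x:x+w],(400,400),interpolation=cv2.INTER_CUBIC)
cv2.imwrite('pics/a9.png',np.hstack([r(t['pixels'],315,180,70,70),r(s['pixels'],300,140,70,70)]))
```

```text
20.42 [545.2 129.1 190.9] yaw y-axis -3.2 z [ 0.003  0.004 -1.   ] F [-0.1 -0.3  0. ] op 0.552 g 0.0 q7 -0.64
fix block on z75 [356.  216.9] [ 491.7 -144.6] [39.1 81.2] 85.4 [23.09358297 -0.56754093]
blk39 [231.1 232.4] [457.  252.3] [ 40.7 124.5] 85.3
blk39 [218.5 173.4] [650.7 306.2] [ 48.6 125.2] 34.6
blk39 [243.  180.6] [623.5 201.6] [ 87.3 279.2] 33.1
```

View pics/a9.png

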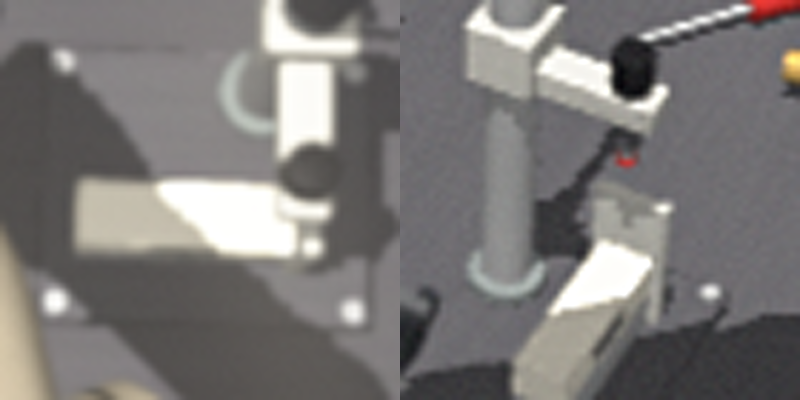

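Block 30 is fully home and in line (its left end at (328,218) matches the face), with the probe above and clear. The bin has not moved, so next is block 25 (blue, far) at about (643,258).

Emit:
{"name": "apply_moves", "arguments": {"targets": [[[0.02,0.031,-0.02,1],[0.02,0.031,-0.03,1],[0.02,0.031,-0.03,1],[0.02,0.031,-0.03,1],[0.017,0.03,-0.025,1],[0,0,-0.015,0],[0,0,-0.01,0],[0,0,0,0]]]}}

```text
time: 21.18
position: [631.1, 261.5, 39.1]
tcp_rot: [[-0.027, 1.0, -0.005], [1.0, 0.027, -0.005], [-0.005, -0.005, -1.0]]
wrist_force: [0.4, -0.3, 0.5]
opening: 0.548
grip_force: 0.0
```

Run:
```python
from h import *
st(); s=cam('side')
# side view cross-check of block positions at foam
for r in rects(s,(205,225,133,100),36): print('side',*[np.round(v,1) for v in r])
```

```text
21.18 [631.1 261.5  39.1] yaw y-axis 1.5 z [-0.005 -0.005 -1.   ] F [ 0.4 -0.3  0.5] op 0.548 g 0.0 q7 -0.75
side [291.8 285.2] [457.7 259.2] [ 38.6 126.4] 85.2
side [237.  270.3] [641.9 288.1] [41.7 80.3] 95.6
```

Emit:
{"name": "apply_moves", "arguments": {"targets": [[[0.006,0.011,0,0.2],[0.005,0.011,0,0],[0,0,0,0]]]}}

```text
time: 21.48
position: [645.5, 288.2, 44.6]
tcp_rot: [[-0.031, 1.0, 0.004], [1.0, 0.031, 0.003], [0.003, 0.004, -1.0]]
wrist_force: [-0.8, 1.4, 0.1]
opening: 0.554
grip_force: 0.0
```

Emit:
{"name": "apply_moves", "arguments": {"targets": [[[0,0,-0.008,0],[0,0,-0.008,0],[0,0,-0.006,0],[0,0,-0.003,0],[0,0,0,0]]]}}

```text
time: 21.9
position: [642.8, 285.8, 15.8]
tcp_rot: [[-0.031, 1.0, -0.002], [1.0, 0.031, -0.002], [-0.002, -0.002, -1.0]]
wrist_force: [-0.6, -0.5, 0.1]
opening: 0.547
grip_force: 0.0
```

Emit:
{"name": "apply_moves", "arguments": {"targets": [[[0,0,-0.001,0],[0,0,0,0],[0,0,0,0],[0,0,0,0],[0,0,0,0],[0,0,0,0]]], "hand": 1}}

```text
time: 22.4
position: [643.8, 287.2, 16.5]
tcp_rot: [[-0.032, 0.999, 0.0], [0.999, 0.032, 0.0], [0.0, 0.0, -1.0]]
wrist_force: [-0.0, 0.3, -0.1]
opening: 0.003
grip_force: 0.0
```

Emit:
{"name": "apply_moves", "arguments": {"targets": [[[0,0,0.004,0],[0,0,0.006,0],[0,0,0.01,0],[0,0,0.02,0],[0,0,0.02,0],[0,0,0.02,0],[0,0,0.02,0],[0,0,0.02,0],[0,0,0.02,0],[0,0,0.02,0],[0,0,0,0]]]}}

```text
time: 23.32
position: [646.2, 289.0, 182.4]
tcp_rot: [[-0.032, 0.999, 0.008], [0.999, 0.032, 0.005], [0.004, 0.008, -1.0]]
wrist_force: [1.0, 0.8, 1.2]
opening: 0.005
grip_force: 0.0
```

Run:
```python
from h import *
fs(); print(fx(-68,0))
```

```text
23.32 [646.2 289.  182.4] yaw y-axis 1.8 z [ 0.008  0.005 -1.   ] F [1.  0.8 1.2] op 0.005 g 0.0 q7 -0.7
fixture frame TCP [-418.7  128.7] want y axis -3.3
[497.51435383 -53.71275647]
```

The gripper closed on nothing. I'll move aside and look again.

Emit:
{"name": "apply_moves", "arguments": {"targets": [[[-0.01,-0.04,0,0],[-0.01,-0.04,0,0],[-0.01,-0.04,0,0],[-0.01,-0.04,0,0],[-0.01,-0.04,0,0],[0,-0.02,0,0]]], "hand": 0.45}}

```text
time: 23.82
position: [591.3, 60.2, 176.2]
tcp_rot: [[-0.027, 1.0, -0.003], [1.0, 0.027, -0.005], [-0.005, -0.003, -1.0]]
wrist_force: [-0.3, -1.3, -0.2]
opening: 0.549
grip_force: 0.0
```

Run:
```python
from h import *
st(); s=cam('side');t=cam('top')
for r in rects(t,(190,155,85,110),39): print('blk39',*[np.round(v,1) for v in r])
for r in rects(s,(205,225,133,100),36): print('side',*[np.round(v,1) for v in r])
def blue(c): h=cv2.cvtColor(c['pixels'],cv2.COLOR_BGR2HSV); return (h[...,0]>100)&(h[...,0]<125)&(h[...,1]>150)&(h[...,2]>90)
for c,b in((t,(170,140,300,270)),(cv2.imread('pics/top0.png'),(170,140,300,270))):
  c=c if isinstance(c,dict) else {'pixels':c}
  m=blue(c);m[:b[1]]=0;m[b[3]:]=0;m[:,:b[0]]=0;m[:,b[2]:]=0; y,x=np.nonzero(m); print(x.min(),x.max(),y.min(),y.max(),x.mean(),y.mean())
r=lambda i,x,y,w,h:cv2.resize(i[y:y+h,x:x+w],(400,400),interpolation=cv2.INTER_CUBIC)
cv2.imwrite('pics/b1.png',np.hstack([r(t['pixels'],185,150,110,110),r(s['pixels'],200,220,140,140)]))
```

```text
23.82 [591.3  60.2 176.2] yaw y-axis 1.5 z [-0.003 -0.005 -1.   ] F [-0.3 -1.3 -0.2] op 0.549 g 0.0 q7 -0.45
blk39 [231.1 232.4] [457.  252.3] [ 40.7 124.5] 85.3
blk39 [230.7 177.3] [640.1 255.9] [ 41.4 124.3] 91.5
side [291.7 285.4] [457.6 259.4] [ 39.  126.9] 85.4
side [241.2 264. ] [642.5 261.5] [ 42.5 132.2] 93.7
193 272 184 248 225.0 218.8
270 273 162 172 272.57142857142856 165.92857142857142
```

View pics/b1.png

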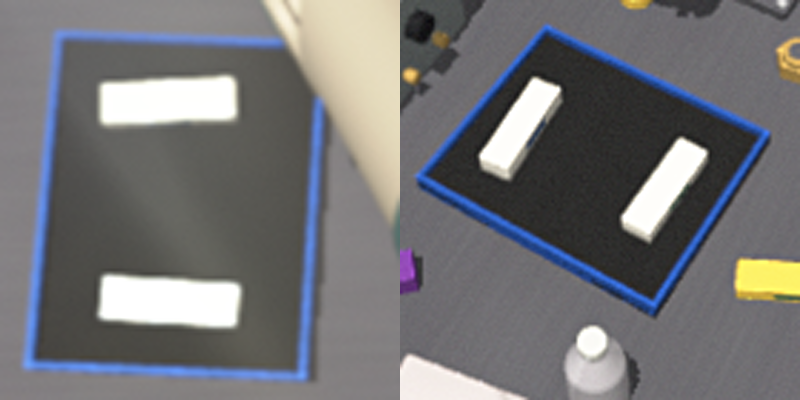

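Block 25 is untouched at top (231,177), so the fingers passed over it. The tips sit higher than the reported TCP. I'll go back and descend until a force contact.

Emit:
{"name": "apply_moves", "arguments": {"targets": [[[0.006,0.028,-0.015,0],[0.006,0.028,-0.015,0],[0.006,0.028,-0.015,0],[0.006,0.028,-0.015,0],[0.006,0.028,-0.015,0],[0.007,0.028,-0.015,0],[0.007,0.028,-0.015,0],[0.007,0.028,-0.015,0],[0,0,0,0],[0,0,0,0]]], "hand": 0.47}}

```text
time: 24.75
position: [642.6, 295.3, 54.9]
tcp_rot: [[-0.037, 0.999, -0.002], [0.999, 0.037, 0.002], [0.002, -0.002, -1.0]]
wrist_force: [0.5, -0.9, 0.2]
opening: 0.531
grip_force: 0.0
```

Emit:
{"name": "apply_moves", "arguments": {"targets": [[[0,-0.009,-0.01,-0.3],[0,0,-0.012,0],[0,0,-0.01,0],[0,0,-0.008,0],[0,0,0,0],[0,0,0,0]]]}}

```text
time: 25.25
position: [644.2, 281.6, 15.5]
tcp_rot: [[-0.026, 1.0, -0.001], [1.0, 0.026, -0.0], [-0.0, -0.001, -1.0]]
wrist_force: [-0.2, -0.3, 0.8]
opening: 0.531
grip_force: 0.0
```

Emit:
{"name": "apply_moves", "arguments": {"targets": [[[0,0,-0.003,0],[0,0,-0.002,0],[0,0,0,0]]]}}

```text
time: 25.5
position: [644.6, 282.2, 11.2]
tcp_rot: [[-0.027, 1.0, 0.0], [1.0, 0.027, 0.0], [0.0, 0.0, -1.0]]
wrist_force: [-0.4, 0.5, 0.0]
opening: 0.529
grip_force: 0.0
```

Emit:
{"name": "apply_moves", "arguments": {"targets": [[[0,0,-0.003,0],[0,0,0,0]]]}}

```text
time: 25.67
position: [644.5, 282.1, 8.0]
tcp_rot: [[-0.027, 1.0, -0.0], [1.0, 0.027, -0.0], [-0.0, -0.0, -1.0]]
wrist_force: [0.2, -1.0, -0.6]
opening: 0.531
grip_force: 0.0
```

Emit:
{"name": "apply_moves", "arguments": {"targets": [[[0,0,-0.003,0],[0,0,0,0]]]}}

```text
time: 25.83
position: [644.4, 282.1, 4.8]
tcp_rot: [[-0.027, 1.0, -0.001], [1.0, 0.027, -0.0], [-0.0, -0.001, -1.0]]
wrist_force: [0.3, 0.1, -0.3]
opening: 0.532
grip_force: 0.0
```

Emit:
{"name": "apply_moves", "arguments": {"targets": [[[0,0,-0.003,0],[0,0,0,0]]]}}

```text
time: 26.0
position: [644.3, 282.0, 1.7]
tcp_rot: [[-0.027, 1.0, -0.001], [1.0, 0.027, -0.0], [-0.0, -0.001, -1.0]]
wrist_force: [0.0, 0.2, -0.5]
opening: 0.531
grip_force: 0.0
```

Emit:
{"name": "apply_moves", "arguments": {"targets": [[[0,0,-0.003,0],[0,0,0,0]]]}}

```text
time: 26.17
position: [644.4, 282.0, -1.3]
tcp_rot: [[-0.027, 1.0, -0.001], [1.0, 0.027, -0.0], [-0.0, -0.001, -1.0]]
wrist_force: [-0.6, -0.6, 0.2]
opening: 0.532
grip_force: 0.0
```

Emit:
{"name": "apply_moves", "arguments": {"targets": [[[0,0,-0.003,0],[0,0,0,0]]]}}

```text
time: 26.33
position: [644.3, 282.0, -4.4]
tcp_rot: [[-0.027, 1.0, -0.001], [1.0, 0.027, -0.0], [-0.0, -0.001, -1.0]]
wrist_force: [-0.8, 0.2, -0.8]
opening: 0.531
grip_force: 0.0
```

Emit:
{"name": "apply_moves", "arguments": {"targets": [[[0,0,0,0],[0,0,0,0],[0,0,0,0],[0,0,0,0],[0,0,0,0]]], "hand": 1}}

```text
time: 26.75
position: [643.7, 282.4, -3.7]
tcp_rot: [[-0.027, 1.0, -0.002], [1.0, 0.027, -0.0], [-0.0, -0.002, -1.0]]
wrist_force: [-4.4, -0.3, 4.0]
opening: 0.407
grip_force: 62.1
```

Emit:
{"name": "apply_moves", "arguments": {"targets": [[[0,0,0.004,0],[0,0,0.006,0],[0,0,0.01,0],[0,0,0.02,0],[0,0,0.02,0],[0,0,0.02,0],[0,0,0.02,0],[0,0,0.02,0],[0,0,0.02,0],[0,0,0.02,0],[0,0,0.02,0],[0,0,0,0]]]}}

```text
time: 27.75
position: [647.7, 283.5, 181.7]
tcp_rot: [[-0.026, 1.0, 0.009], [1.0, 0.026, 0.004], [0.004, 0.009, -1.0]]
wrist_force: [0.9, 0.6, -5.4]
opening: 0.407
grip_force: 61.1
```

Run:
```python
from h import *
fs(); s=cam('side'); print(fx(-40-24,0))
cv2.imwrite('pics/b2.png',s['pixels'])
h=cv2.cvtColor(s['pixels'],cv2.COLOR_BGR2HSV); 
for r in rects(s,(205,170,133,155),36,amin=20): print('side',*[np.round(v,1) for v in r])
```

```text
27.75 [647.7 283.5 181.7] yaw y-axis 1.5 z [ 0.009  0.004 -1.   ] F [ 0.9  0.6 -5.4] op 0.407 g 61.101475954055786 q7 -0.69
fixture frame TCP [-413.3  130.5] want y axis -3.3
[497.28409773 -57.70612374]
side [291.8 285.4] [457.6 259.3] [ 39.2 127. ] 85.6
side [224.4 238.4] [746.8 198.8] [54.1 56.9] 90.7
side [331.  192.6] [ 506.4 -158.3] [ 41.4 118.3] 87.2
```

Block 25 is held (load about 6 N). Carrying it over.

Emit:
{"name": "apply_moves", "arguments": {"targets": [[[-0.007,-0.015,0,-0.4],[-0.013,-0.03,0,-0.4],[-0.013,-0.03,0,-0.4],[-0.013,-0.03,0,-0.4],[-0.013,-0.03,0,-0.4],[-0.013,-0.03,0,-0.4],[-0.013,-0.03,0,-0.4],[-0.013,-0.03,0,-0.4],[-0.013,-0.03,0,-0.4],[-0.013,-0.03,0,-0.4],[-0.013,-0.03,0,-0.4],[-0.013,-0.026,0,-0.4]]]}}

```text
time: 28.8
position: [492.8, -61.3, 175.1]
tcp_rot: [[0.059, 0.998, -0.002], [0.998, -0.059, -0.001], [-0.001, -0.002, -1.0]]
wrist_force: [-0.0, -1.2, -6.8]
opening: 0.405
grip_force: 61.2
```

Emit:
{"name": "apply_moves", "arguments": {"targets": [[[0,0,-0.02,0],[0,0,-0.03,0],[0,0,-0.02,0],[0,0,-0.01,0],[0,0,0,0],[0,0,0,0]]]}}

```text
time: 29.3
position: [494.5, -58.5, 95.9]
tcp_rot: [[0.056, 0.998, -0.001], [0.998, -0.056, 0.0], [0.0, -0.001, -1.0]]
wrist_force: [0.2, 0.3, -6.1]
opening: 0.407
grip_force: 61.3
```

```bash
python3 -c "
from h import *
fs()"
```

```text
29.3 [494.5 -58.5  95.9] yaw y-axis -3.2 z [-0.001  0.    -1.   ] F [ 0.2  0.3 -6.1] op 0.407 g 61.25510215759277 q7 -0.41
fixture frame TCP [-63.   -2.7] want y axis -3.3
```

Emit:
{"name": "apply_moves", "arguments": {"targets": [[[0.003,0,-0.012,0],[0,0,-0.01,0],[0,0,-0.007,0],[0,0,-0.004,0],[0,0,0,0],[0,0,0,0]]]}}

```text
time: 29.8
position: [497.6, -58.7, 63.1]
tcp_rot: [[0.057, 0.998, -0.0], [0.998, -0.057, 0.0], [0.0, -0.0, -1.0]]
wrist_force: [0.0, -0.2, -5.7]
opening: 0.403
grip_force: 61.2
```

```bash
python3 -c "
from h import *
fs()"
```

```text
29.8 [497.6 -58.7  63.1] yaw y-axis -3.3 z [-0.  0. -1.] F [ 0.  -0.2 -5.7] op 0.403 g 61.169060468673706 q7 -0.44
fixture frame TCP [-63.    0.3] want y axis -3.3
```

Emit:
{"name": "apply_moves", "arguments": {"targets": [[[0,0,-0.002,0],[0,0,-0.002,0],[0,0,0,0]]]}}

```text
time: 30.05
position: [497.7, -58.9, 59.2]
tcp_rot: [[0.057, 0.998, 0.0], [0.998, -0.057, -0.0], [-0.0, 0.0, -1.0]]
wrist_force: [0.1, -0.0, -6.4]
opening: 0.406
grip_force: 61.3
```

Emit:
{"name": "apply_moves", "arguments": {"targets": [[[0,0,-0.001,0],[0,0,-0.001,0],[0,0,0,0]]]}}

```text
time: 30.3
position: [497.8, -58.8, 57.3]
tcp_rot: [[0.057, 0.998, 0.0], [0.998, -0.057, -0.0], [-0.0, 0.0, -1.0]]
wrist_force: [-0.3, 0.3, -6.2]
opening: 0.408
grip_force: 61.5
```

Emit:
{"name": "apply_moves", "arguments": {"targets": [[[0,0,-0.001,0],[0,0,0,0]]]}}

```text
time: 30.47
position: [497.9, -58.8, 57.2]
tcp_rot: [[0.057, 0.998, 0.001], [0.998, -0.057, -0.001], [-0.001, 0.001, -1.0]]
wrist_force: [-1.4, 1.3, 5.4]
opening: 0.405
grip_force: 62.5
```

Contact at TCP z 57.2, as predicted. Release, re-grip, slide.

Emit:
{"name": "apply_moves", "arguments": {"targets": [[[0,0,0,0],[0,0,0,0],[0,0,0,0]]], "hand": 0.5}}

```text
time: 30.72
position: [498.3, -58.9, 56.6]
tcp_rot: [[0.057, 0.998, 0.001], [0.998, -0.057, -0.0], [-0.0, 0.001, -1.0]]
wrist_force: [0.2, 1.0, -0.7]
opening: 0.494
grip_force: 0.0
```

Emit:
{"name": "apply_moves", "arguments": {"targets": [[[0,0,0,0],[0,0,0,0],[0,0,0,0],[0,0,0,0]]], "hand": 1}}

```text
time: 31.05
position: [498.0, -58.9, 56.8]
tcp_rot: [[0.057, 0.998, 0.001], [0.998, -0.057, -0.0], [-0.0, 0.001, -1.0]]
wrist_force: [-1.1, 0.1, 6.6]
opening: 0.403
grip_force: 59.8
```

Emit:
{"name": "apply_moves", "arguments": {"targets": [[[-0.0003,-0.003,0,0],[-0.0004,-0.005,0,0],[-0.0004,-0.005,0,0],[-0.0004,-0.005,0,0],[-0.0004,-0.005,0,0],[-0.0004,-0.004,0,0],[-0.0002,-0.003,0,0],[0,0,0,0]]]}}

```text
time: 31.72
position: [496.6, -87.1, 56.8]
tcp_rot: [[0.056, 0.998, 0.003], [0.998, -0.056, 0.002], [0.003, 0.003, -1.0]]
wrist_force: [0.6, 3.3, 4.1]
opening: 0.407
grip_force: 59.8
```

```bash
python3 -c "
from h import *
fs()"
```

```text
31.72 [496.6 -87.1  56.8] yaw y-axis -3.2 z [ 0.003  0.002 -1.   ] F [0.6 3.3 4.1] op 0.407 g 59.75348353385925 q7 -0.39
fixture frame TCP [-34.6   1. ] want y axis -3.3
```

Emit:
{"name": "apply_moves", "arguments": {"targets": [[[-0.0005,-0.002,0,0],[-0.0004,-0.002,0,0],[0,0,0,0]]]}}

```text
time: 31.97
position: [495.9, -90.8, 56.8]
tcp_rot: [[0.056, 0.998, 0.003], [0.998, -0.056, 0.002], [0.003, 0.003, -1.0]]
wrist_force: [0.8, 4.0, 4.6]
opening: 0.407
grip_force: 59.7
```

Emit:
{"name": "apply_moves", "arguments": {"targets": [[[-0.0001,-0.002,0,0],[0,0,0,0]]]}}

```text
time: 32.13
position: [495.7, -92.6, 56.8]
tcp_rot: [[0.055, 0.998, 0.003], [0.998, -0.055, 0.003], [0.003, 0.003, -1.0]]
wrist_force: [0.3, 6.0, 4.5]
opening: 0.41
grip_force: 59.8
```

Emit:
{"name": "apply_moves", "arguments": {"targets": [[[-0.0001,-0.002,0,0],[0,0,0,0]]]}}

```text
time: 32.3
position: [495.6, -94.5, 56.8]
tcp_rot: [[0.055, 0.998, 0.003], [0.998, -0.055, 0.003], [0.003, 0.003, -1.0]]
wrist_force: [0.1, 6.1, 4.3]
opening: 0.409
grip_force: 59.8
```

Emit:
{"name": "apply_moves", "arguments": {"targets": [[[-0.0001,-0.002,0,0],[0,0,0,0]]]}}

```text
time: 32.47
position: [495.4, -95.7, 56.8]
tcp_rot: [[0.055, 0.998, 0.003], [0.998, -0.055, 0.004], [0.004, 0.003, -1.0]]
wrist_force: [-0.1, 7.5, 5.4]
opening: 0.405
grip_force: 59.8
```

```bash
python3 -c "
from h import *
fs()"
```

```text
32.47 [495.4 -95.7  56.8] yaw y-axis -3.1 z [ 0.003  0.004 -1.   ] F [-0.1  7.5  5.4] op 0.405 g 59.82785224914551 q7 -0.38
fixture frame TCP [-26.    0.4] want y axis -3.3
```

Emit:
{"name": "apply_moves", "arguments": {"targets": [[[-0.0001,-0.002,0,0],[0,0,0,0]]]}}

```text
time: 32.63
position: [495.5, -95.6, 56.8]
tcp_rot: [[0.054, 0.999, 0.003], [0.999, -0.054, 0.006], [0.006, 0.003, -1.0]]
wrist_force: [0.2, 11.3, 5.5]
opening: 0.407
grip_force: 59.9
```

Emit:
{"name": "apply_moves", "arguments": {"targets": [[[-0.0001,-0.002,0,-0.2],[0,0,0,0]]]}}

```text
time: 32.8
position: [495.5, -95.6, 56.8]
tcp_rot: [[0.055, 0.998, 0.004], [0.998, -0.055, 0.008], [0.008, 0.003, -1.0]]
wrist_force: [-0.4, 16.1, 6.0]
opening: 0.401
grip_force: 59.8
```

Home against the stop. Release and retreat.

Emit:
{"name": "apply_moves", "arguments": {"targets": [[[0,0.003,0,0],[0,0.003,0,0],[0,0,0,0]]], "hand": 0.45}}

```text
time: 33.05
position: [493.7, -96.9, 56.2]
tcp_rot: [[0.06, 0.998, -0.0], [0.998, -0.06, -0.0], [-0.0, -0.0, -1.0]]
wrist_force: [-0.2, 0.0, -0.1]
opening: 0.549
grip_force: 0.0
```

Emit:
{"name": "apply_moves", "arguments": {"targets": [[[0,0,0.015,0],[0,0,0.03,0],[0,0,0.04,0],[0,0.01,0.04,0],[0,0.03,0.02,0],[0,0.04,0,0],[0,0.04,0,0],[0,0.04,0,0],[0,0.04,0,0],[0,0.02,0,0],[0,0,0,0]]]}}

```text
time: 33.97
position: [493.6, 128.9, 201.7]
tcp_rot: [[0.053, 0.999, 0.001], [0.999, -0.053, 0.003], [0.003, 0.001, -1.0]]
wrist_force: [-0.3, -0.4, 0.5]
opening: 0.55
grip_force: 0.0
```

Run:
```python
from h import *
st(); s=cam('side');t=cam('top')
for r in rects(t,(318,200,50,40),100,thr=200,up=8,amin=20): print('fix block on z100',*[np.round(v,1) for v in r],tofx(r[1]))
for z in(34,):
  for r in rects(t,(190,155,85,110),z): print('blk top',z,*[np.round(v,1) for v in r])
for r in rects(s,(205,225,133,100),34): print('side',*[np.round(v,1) for v in r])
m=s['pixels'].min(2)>140
print('\n'.join(''.join('#' if q>200 else '+' if q>130 else '.' for q in r) for r in s['pixels'].min(2)[165:215,318:352]))
```

```text
33.97 [493.6 128.9 201.7] yaw y-axis -3.0 z [ 0.001  0.003 -1.   ] F [-0.3 -0.4  0.5] op 0.55 g 0.0 q7 -0.67
fix block on z100 [350.1 216.1] [ 492.6 -124.3] [ 39.9 116.5] 86.3 [ 2.7893648  -0.87270376]
fix block on z100 [365.3 202.6] [ 533.1 -177.6] [12.9 22.4] 177.5 [53.62132699 42.64135107]
blk top 34 [228.8 232.7] [457.8 256.9] [ 40.9 117.9] 85.2
blk top 34 [221.2 196.1] [577.9 288.1] [ 12.2 126.8] 35.2
blk top 34 [244.6 197.8] [551.5 185.1] [120.9 291.2] 33.7
blk top 34 [255.8 171.3] [660.9 174. ] [ 11.1 122.9] 34.9
side [291.7 285.4] [458.2 258.3] [ 39.5 127.2] 85.8
+++...............................
+++...............................
+++...............................
+++...............................
+++...............................
+++...............................
+++...............................
++...............+++..............
+++................+++............
+++...............+.+++.+.........
+++.............++++...+..++++....
+++.............++++......+##+....
+++.............++#++.....+++.....
+++.............+####++++++++.....
+++............+########+++++...
[... 527 characters left out ...]

....+###########+........++.......
.....#######+##+..........+.......
.....++++++++++...................
.....+++++++++....................
....+++++++++++++.................
....++++++++++++..................
....+++++++++++...................
...++++++++++.+...................
..+++++++++++++...................
..+++++++++++++...................
..+++++.++++.+....................
..+++++++++.++....................
.++++++++++.+.....................
..+++++++++.......................
....+++++++.......................
.......++++.......................
.........++.......................
..................................
..................................
..................................
```

Stack of two is aligned (turned 0.4° from the face, cross offset under 1 mm). Next is block 20 (green), whose position in the bin is unchanged at about (458.6,255).

Emit:
{"name": "apply_moves", "arguments": {"targets": [[[-0.005,0.02,-0.015,-0.5],[-0.005,0.027,-0.02,-0.5],[-0.005,0.027,-0.025,-0.5],[-0.006,0.027,-0.025,0],[-0.006,0.027,-0.025,0],[-0.006,0.023,-0.025,0],[0,0,-0.015,0],[0,0,0,0],[0,0,0,0]]], "hand": 0.47}}

```text
time: 34.82
position: [461.1, 271.4, 50.5]
tcp_rot: [[0.089, 0.996, -0.001], [0.996, -0.089, -0.003], [-0.003, -0.001, -1.0]]
wrist_force: [-0.3, 0.1, -0.1]
opening: 0.529
grip_force: 0.0
```

Emit:
{"name": "apply_moves", "arguments": {"targets": [[[0,0.008,-0.01,0.5],[0,0,-0.012,0],[0,0,-0.01,0],[0,0,-0.008,0],[0,0,0,0],[0,0,0,0]]]}}

```text
time: 35.32
position: [460.9, 281.6, 11.1]
tcp_rot: [[0.079, 0.997, -0.0], [0.997, -0.079, -0.001], [-0.001, -0.0, -1.0]]
wrist_force: [1.0, 0.1, 0.6]
opening: 0.529
grip_force: 0.0
```

Emit:
{"name": "apply_moves", "arguments": {"targets": [[[0,0,-0.004,0],[0,0,-0.003,0],[0,0,-0.003,0],[0,0,0,0]]]}}

```text
time: 35.65
position: [460.5, 282.0, 0.8]
tcp_rot: [[0.078, 0.997, -0.0], [0.997, -0.078, -0.0], [-0.0, -0.0, -1.0]]
wrist_force: [-0.9, -0.6, 0.7]
opening: 0.529
grip_force: 0.0
```

Emit:
{"name": "apply_moves", "arguments": {"targets": [[[0,0,-0.003,0],[0,0,0,0]]]}}

```text
time: 35.82
position: [460.6, 282.1, -2.1]
tcp_rot: [[0.078, 0.997, -0.0], [0.997, -0.078, -0.0], [-0.0, -0.0, -1.0]]
wrist_force: [-0.3, -0.3, -0.5]
opening: 0.53
grip_force: 0.0
```

Emit:
{"name": "apply_moves", "arguments": {"targets": [[[0,0,-0.003,0],[0,0,0,0]]]}}

```text
time: 35.98
position: [460.6, 282.1, -5.1]
tcp_rot: [[0.078, 0.997, -0.0], [0.997, -0.078, -0.0], [-0.0, -0.0, -1.0]]
wrist_force: [-0.5, 0.4, -0.2]
opening: 0.528
grip_force: 0.0
```

Emit:
{"name": "apply_moves", "arguments": {"targets": [[[0,0,0,0],[0,0,0,0],[0,0,0,0],[0,0,0,0],[0,0,0,0]]], "hand": 1}}

```text
time: 36.4
position: [460.8, 282.1, -4.6]
tcp_rot: [[0.078, 0.997, 0.0], [0.997, -0.078, -0.0], [-0.0, 0.0, -1.0]]
wrist_force: [-0.6, 0.1, 2.9]
opening: 0.404
grip_force: 60.6
```

Emit:
{"name": "apply_moves", "arguments": {"targets": [[[0,0,0.004,0],[0,0,0.006,0],[0,0,0.01,0],[0,0,0.02,0],[0,0,0.02,0],[0,0,0.02,0],[0,0,0.02,0],[0,0,0.02,0],[0,0,0.02,0],[0,0,0.02,0],[0,0,0.02,0],[0,0,0,0]]]}}

```text
time: 37.4
position: [462.5, 283.8, 179.3]
tcp_rot: [[0.078, 0.997, 0.006], [0.997, -0.078, 0.004], [0.004, 0.006, -1.0]]
wrist_force: [0.4, 0.8, -5.1]
opening: 0.404
grip_force: 61.0
```

```bash
python3 -c "
from h import *
fs(); print(fx(-64,0))"
```

```text
37.4 [462.5 283.8 179.3] yaw y-axis -4.5 z [ 0.006  0.004 -1.   ] F [ 0.4  0.8 -5.1] op 0.404 g 60.95201253890991 q7 -1.01
fixture frame TCP [-402.9  -54.4] want y axis -3.3
[497.28409773 -57.70612374]
```

Emit:
{"name": "apply_moves", "arguments": {"targets": [[[0.002,-0.015,0,0.1],[0.003,-0.03,0,0.1],[0.003,-0.03,0,0.1],[0.003,-0.03,0,0.1],[0.003,-0.03,0,0.1],[0.003,-0.03,0,0.1],[0.003,-0.03,0,0.1],[0.003,-0.03,0,0.1],[0.003,-0.03,0,0.1],[0.003,-0.03,0,0.1],[0.003,-0.03,0,0.1],[0.003,-0.023,0,0.1]]]}}

```text
time: 38.4
position: [494.5, -59.0, 174.3]
tcp_rot: [[0.059, 0.998, -0.002], [0.998, -0.059, -0.001], [-0.001, -0.002, -1.0]]
wrist_force: [-0.6, -0.5, -4.2]
opening: 0.404
grip_force: 60.9
```

Emit:
{"name": "apply_moves", "arguments": {"targets": [[[0,0,-0.02,0],[0,0,-0.02,0],[0,0,-0.015,0],[0,0,-0.01,0],[0,0,0,0],[0,0,0,0]]]}}

```text
time: 38.9
position: [495.3, -55.5, 109.8]
tcp_rot: [[0.056, 0.998, -0.001], [0.998, -0.056, 0.0], [0.0, -0.001, -1.0]]
wrist_force: [-0.4, 0.3, -4.9]
opening: 0.402
grip_force: 60.9
```

```bash
python3 -c "
from h import *
fs()"
```

```text
38.9 [495.3 -55.5 109.8] yaw y-axis -3.2 z [-0.001  0.    -1.   ] F [-0.4  0.3 -4.9] op 0.402 g 60.89882254600525 q7 -0.42
fixture frame TCP [-66.   -2.2] want y axis -3.3
```

Emit:
{"name": "apply_moves", "arguments": {"targets": [[[0.0025,0,-0.008,0],[0,0,-0.007,0],[0,0,-0.005,0],[0,0,-0.003,0],[0,0,0,0],[0,0,0,0]]]}}

```text
time: 39.4
position: [498.2, -55.8, 87.1]
tcp_rot: [[0.057, 0.998, -0.0], [0.998, -0.057, 0.0], [0.0, -0.0, -1.0]]
wrist_force: [-0.3, 0.5, -4.6]
opening: 0.402
grip_force: 60.9
```

Emit:
{"name": "apply_moves", "arguments": {"targets": [[[0,0,-0.002,0],[0,0,-0.001,0],[0,0,0,0]]]}}

```text
time: 39.65
position: [498.2, -55.9, 84.2]
tcp_rot: [[0.057, 0.998, -0.0], [0.998, -0.057, -0.0], [-0.0, -0.0, -1.0]]
wrist_force: [-0.0, 0.3, -5.2]
opening: 0.399
grip_force: 60.9
```

```bash
python3 -c "
from h import *
fs()"
```

```text
39.65 [498.2 -55.9  84.2] yaw y-axis -3.3 z [-0. -0. -1.] F [-0.   0.3 -5.2] op 0.399 g 60.94519257545471 q7 -0.45
fixture frame TCP [-65.9   0.8] want y axis -3.3
```

Emit:
{"name": "apply_moves", "arguments": {"targets": [[[-0.0003,0,-0.001,0],[0,0,-0.001,0],[0,0,0,0]]]}}

```text
time: 39.9
position: [497.9, -55.9, 82.1]
tcp_rot: [[0.057, 0.998, -0.0], [0.998, -0.057, 0.0], [0.0, -0.0, -1.0]]
wrist_force: [-0.4, 0.2, -4.7]
opening: 0.402
grip_force: 60.9
```

Emit:
{"name": "apply_moves", "arguments": {"targets": [[[0,0,-0.001,0],[0,0,0,0]]]}}

```text
time: 40.07
position: [498.0, -55.8, 81.4]
tcp_rot: [[0.057, 0.998, 0.0], [0.998, -0.057, -0.0], [-0.0, 0.0, -1.0]]
wrist_force: [-0.3, 0.4, -3.1]
opening: 0.398
grip_force: 61.2
```

Emit:
{"name": "apply_moves", "arguments": {"targets": [[[0,0,-0.0006,0],[0,0,0,0]]]}}

```text
time: 40.23
position: [498.0, -55.8, 81.4]
tcp_rot: [[0.057, 0.998, 0.0], [0.998, -0.057, -0.0], [-0.0, 0.0, -1.0]]
wrist_force: [-2.8, 1.5, 4.4]
opening: 0.399
grip_force: 62.1
```

Emit:
{"name": "apply_moves", "arguments": {"targets": [[[0,0,0,0],[0,0,0,0],[0,0,0,0]]], "hand": 0.5}}

```text
time: 40.48
position: [498.5, -55.8, 80.9]
tcp_rot: [[0.057, 0.998, 0.001], [0.998, -0.057, 0.0], [0.0, 0.001, -1.0]]
wrist_force: [-0.2, 0.1, 1.2]
opening: 0.501
grip_force: 0.0
```

Emit:
{"name": "apply_moves", "arguments": {"targets": [[[0,0,0,0],[0,0,0,0],[0,0,0,0],[0,0,0,0]]], "hand": 1}}

```text
time: 40.82
position: [498.2, -55.9, 81.1]
tcp_rot: [[0.057, 0.998, 0.001], [0.998, -0.057, -0.0], [-0.0, 0.001, -1.0]]
wrist_force: [-0.7, 0.3, 4.8]
opening: 0.404
grip_force: 59.5
```

Emit:
{"name": "apply_moves", "arguments": {"targets": [[[-0.0003,-0.003,0,0],[-0.0004,-0.005,0,0],[-0.0004,-0.005,0,0],[-0.0004,-0.005,0,0],[-0.0004,-0.005,0,0],[-0.0004,-0.004,0,0],[-0.0002,-0.003,0,0],[0,0,0,0]]]}}

```text
time: 41.48
position: [496.8, -84.7, 81.2]
tcp_rot: [[0.056, 0.998, 0.003], [0.998, -0.056, 0.002], [0.002, 0.003, -1.0]]
wrist_force: [0.6, 3.0, 5.2]
opening: 0.398
grip_force: 59.6
```

```bash
python3 -c "
from h import *
fs()"
```

```text
41.48 [496.8 -84.7  81.2] yaw y-axis -3.2 z [ 0.003  0.002 -1.   ] F [0.6 3.  5.2] op 0.398 g 59.559874534606934 q7 -0.39
fixture frame TCP [-37.    1.1] want y axis -3.3
```

Emit:
{"name": "apply_moves", "arguments": {"targets": [[[-0.0005,-0.002,0,0],[-0.0004,-0.002,0,0],[0,0,0,0]]]}}

```text
time: 41.73
position: [496.1, -88.5, 81.1]
tcp_rot: [[0.056, 0.998, 0.003], [0.998, -0.056, 0.002], [0.002, 0.003, -1.0]]
wrist_force: [1.6, 4.3, 5.5]
opening: 0.404
grip_force: 59.6
```

Emit:
{"name": "apply_moves", "arguments": {"targets": [[[-0.0001,-0.002,0,0],[0,0,0,0]]]}}

```text
time: 41.9
position: [495.8, -90.3, 81.1]
tcp_rot: [[0.056, 0.998, 0.003], [0.998, -0.056, 0.002], [0.002, 0.003, -1.0]]
wrist_force: [-0.2, 5.4, 4.6]
opening: 0.405
grip_force: 59.6
```

Emit:
{"name": "apply_moves", "arguments": {"targets": [[[-0.0001,-0.002,0,0],[0,0,0,0]]]}}

```text
time: 42.07
position: [495.6, -92.2, 81.1]
tcp_rot: [[0.056, 0.998, 0.003], [0.998, -0.056, 0.002], [0.002, 0.002, -1.0]]
wrist_force: [1.3, 5.0, 5.8]
opening: 0.402
grip_force: 59.6
```

Emit:
{"name": "apply_moves", "arguments": {"targets": [[[-0.0001,-0.002,0,0],[0,0,0,0]]]}}

```text
time: 42.23
position: [495.6, -92.8, 81.2]
tcp_rot: [[0.055, 0.998, 0.003], [0.998, -0.055, 0.004], [0.004, 0.003, -1.0]]
wrist_force: [0.4, 7.7, 5.5]
opening: 0.406
grip_force: 59.7
```

```bash
python3 -c "
from h import *
fs()"
```

```text
42.23 [495.6 -92.8  81.2] yaw y-axis -3.1 z [ 0.003  0.004 -1.   ] F [0.4 7.7 5.5] op 0.406 g 59.68396782875061 q7 -0.38
fixture frame TCP [-28.9   0.4] want y axis -3.3
```

Emit:
{"name": "apply_moves", "arguments": {"targets": [[[-0.0001,-0.002,0,0],[0,0,0,0]]]}}

```text
time: 42.4
position: [495.6, -92.7, 81.1]
tcp_rot: [[0.054, 0.999, 0.003], [0.999, -0.054, 0.006], [0.006, 0.003, -1.0]]
wrist_force: [0.3, 13.5, 6.6]
opening: 0.403
grip_force: 59.7
```

Emit:
{"name": "apply_moves", "arguments": {"targets": [[[-0.0001,-0.002,0,-0.2],[0,0,0,0]]]}}

```text
time: 42.57
position: [495.6, -92.7, 81.1]
tcp_rot: [[0.055, 0.998, 0.003], [0.998, -0.055, 0.008], [0.008, 0.003, -1.0]]
wrist_force: [0.2, 17.4, 6.7]
opening: 0.406
grip_force: 59.7
```

Emit:
{"name": "apply_moves", "arguments": {"targets": [[[0,0.003,0,0],[0,0.003,0,0],[0,0,0,0]]], "hand": 0.45}}

```text
time: 42.82
position: [493.6, -94.2, 80.4]
tcp_rot: [[0.06, 0.998, -0.001], [0.998, -0.06, -0.001], [-0.001, -0.001, -1.0]]
wrist_force: [0.3, 0.0, 0.3]
opening: 0.549
grip_force: 0.0
```

Emit:
{"name": "apply_moves", "arguments": {"targets": [[[0,0,0.015,0],[0,0,0.03,0],[0,0,0.04,0],[0,0.01,0.04,0],[0,0.03,0.04,0],[0,0.04,0.04,0],[0,0.04,0.03,0],[0,0.04,0,0],[0,0.03,0,0],[0,0,0,0]]]}}

```text
time: 43.65
position: [493.7, 80.6, 294.6]
tcp_rot: [[0.052, 0.999, 0.002], [0.999, -0.052, 0.004], [0.004, 0.002, -1.0]]
wrist_force: [0.7, -0.9, -0.4]
opening: 0.55
grip_force: 0.0
```

Run:
```python
from h import *
st(); s=cam('side');t=cam('top')
for r in rects(t,(318,200,50,40),120,thr=200,up=8,amin=20): print('z120',*[np.round(v,1) for v in r],tofx(r[1]))
print('\n'.join(''.join('#' if q>200 else '+' if q>130 else '.' for q in r) for r in s['pixels'].min(2)[155:212,316:354]))
def knob(c,b):
  x0,y0,x1,y1=b; m=np.zeros((400,640),bool); m[y0:y1,x0:x1]=c['pixels'][y0:y1,x0:x1].max(2)<52; return [(np.round(q,1),v) for q,v in blobs(c,m,20)]
print(knob(s,(325,135,360,180)))
print([(np.round(c,1),v) for c,v in blobs(s,redm(s))])
cv2.imwrite('pics/b3.png',np.hstack([cv2.resize(i,(400,400),interpolation=cv2.INTER_CUBIC) for i in(t['pixels'][180:250,315:385],s['pixels'][140:210,300:370])]))
```

```text
43.65 [493.7  80.6 294.6] yaw y-axis -3.0 z [ 0.002  0.004 -1.   ] F [ 0.7 -0.9 -0.4] op 0.55 g 0.0 q7 -0.52
z120 [360.8 215.7] [ 492.1 -160.7] [34.2 54.1] 26.9 [39.12956355  0.72671937]
z120 [365.3 202.6] [ 529.7 -175.1] [12.7 22. ] 177.6 [51.29220914 39.09808196]
........++++++++#####.......+##.......
........++++++++++###+......###.......
...........++++++++++#+...+###+.......
.............+++++++++++#####+........
................+++++++++++#+.........
...................++++++++++.........
.....................+++++++..........
........................++++..........
...........................+..........
......................................
......................................
......................................
.....+................................
.....+................................
......................................
......................................
......................................
....................+.................
...................++++...............
..................+###+++.............
.................+######+++.++++......
...............
[... 978 characters left out ...]
....................
....+++++++++++++.....................
....++++++++++++++....................
....+++++++++++++.....................
....+++++.+++++++.....................
....++++++++++++......................
....+++++++++.+.......................
....+++++++++.+.......................
......++++++++........................
.........++++.........................
...........++.........................
[(array([340.2, 151.5]), array([337, 147,   7,  10,  57], dtype=int32)), (array([326.1, 167.9]), array([325, 165,   4,   9,  24], dtype=int32))]
[(array([332.3, 129. ]), array([326, 123,  11,  13,  54], dtype=int32)), (array([371.1, 137.6]), array([360, 133,  22,  10, 117], dtype=int32))]
```

View pics/b3.png

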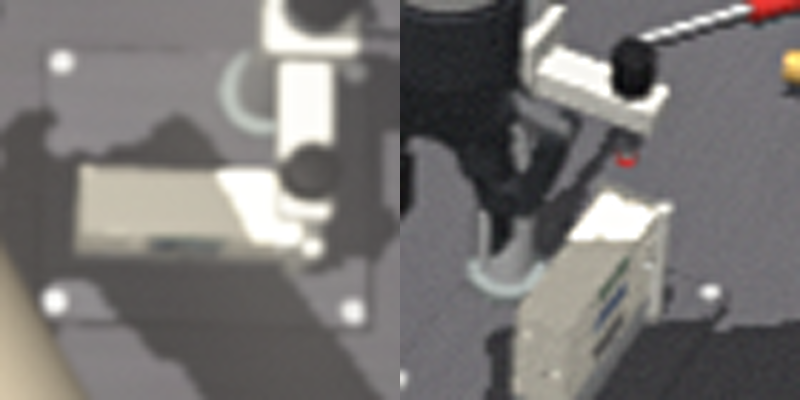

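The stack is flush and home, with green, blue and grey markings from top to bottom. Now the head: go back over the knob.

Emit:
{"name": "apply_moves", "arguments": {"targets": [[[0,-0.015,0,-7],[0,-0.021,0,-7],[0,-0.021,0,-7],[0,-0.021,0,-7],[0,-0.021,0,-7],[0,-0.021,0,-7],[0,-0.021,0,-7],[0,-0.021,0,-7],[0,-0.021,0,-7],[0,-0.021,0,-7],[0,-0.021,0,-7],[0,-0.021,0,-7]]]}}

```text
time: 44.75
position: [492.5, -175.8, 293.0]
tcp_rot: [[0.999, 0.034, -0.002], [0.034, -0.999, -0.001], [-0.002, 0.001, -1.0]]
wrist_force: [0.5, 1.0, -0.4]
opening: 0.551
grip_force: 0.0
```

Emit:
{"name": "apply_moves", "arguments": {"targets": [[[0,0,0,-6],[0,0,0,0],[0,0,0,0]]]}}

```text
time: 45.0
position: [493.1, -173.4, 293.0]
tcp_rot: [[0.998, -0.06, -0.001], [-0.06, -0.998, -0.0], [-0.001, 0.0, -1.0]]
wrist_force: [0.2, 0.7, -0.1]
opening: 0.554
grip_force: 0.0
```

Emit:
{"name": "apply_moves", "arguments": {"targets": [[[-0.0015,0.004,0,0],[0,0,-0.02,0],[0,0,-0.02,0],[0,0,-0.02,0],[0,0,-0.015,0],[0,0,-0.01,0],[0,0,-0.005,0],[0,0,0,0],[0,0,0,0]]]}}

```text
time: 45.75
position: [493.0, -167.9, 203.9]
tcp_rot: [[0.998, -0.06, 0.001], [-0.06, -0.998, -0.0], [0.001, 0.0, -1.0]]
wrist_force: [0.7, 0.7, 0.5]
opening: 0.546
grip_force: 0.0
```

Emit:
{"name": "apply_moves", "arguments": {"targets": [[[0,0,0,0],[0,0,0,0],[0,0,0,0],[0,0,0,0],[0,0,0,0]]], "hand": 1}}

```text
time: 46.17
position: [493.3, -168.0, 204.2]
tcp_rot: [[0.998, -0.06, 0.002], [-0.06, -0.998, -0.0], [0.002, 0.0, -1.0]]
wrist_force: [-0.8, 0.9, 4.0]
opening: 0.306
grip_force: 59.0
```

Emit:
{"name": "apply_moves", "arguments": {"targets": [[[0,0,-0.003,0],[0,0,-0.004,0],[0,0,-0.004,0],[0,0,-0.004,0],[0,0,-0.004,0],[0,0,-0.004,0],[0,0,-0.004,0],[0,0,-0.004,0],[0,0,-0.004,0],[0,0,-0.003,0],[0,0,0,0],[0,0,0,0]]]}}

```text
time: 47.17
position: [493.3, -168.0, 165.3]
tcp_rot: [[0.998, -0.06, 0.001], [-0.06, -0.998, 0.0], [0.001, -0.0, -1.0]]
wrist_force: [2.8, 1.0, -2.4]
opening: 0.306
grip_force: 59.0
```

```bash
cat >> h.py <<'E'
def tip():
    # vertical chain at the probe: knob top, red tip centroid, in side view
    o=[]
    for _ in range(3):
        s=cam('side'); m=redm(s); 
        m2=np.zeros_like(m); m2[140:185,330:350]=m[140:185,330:350]
        o.append([(np.round(c,1).tolist(),int(v[4])) for c,v in blobs(s,m2,2)])
    return s,o
E
python3 - <<'E'
from h import *
st(); s,o=tip(); print(o, readout.state()['wrist_force'])
for z in(118,120,123,126): print(z,proj(s,[*fx(47,0),z]))
E
```

```text
47.17 [ 493.3 -168.   165.3] yaw y-axis -93.5 z [ 0.001  0.    -1.   ] F [ 2.8  1.  -2.4] op 0.306 g 59.015750885009766 q7 -1.47
[[([330.7, 140.7], 6)], [([330.7, 140.7], 6)], [([330.7, 140.7], 6)]] [ 3.41499161  0.68736759 -3.25507738]
118 [338.64198777 176.61455179]
120 [338.67337152 176.21795334]
123 [338.72054974 175.62168871]
126 [338.76785147 175.02377817]
```

Emit:
{"name": "apply_moves", "arguments": {"targets": [[[0,0,-0.002,0],[0,0,-0.002,0]]]}}

```text
time: 47.48
position: [493.2, -168.0, 162.0]
tcp_rot: [[0.998, -0.06, 0.002], [-0.06, -0.998, -0.0], [0.002, 0.0, -1.0]]
wrist_force: [2.7, 1.8, 4.6]
opening: 0.305
grip_force: 59.6
```

Emit:
{"name": "apply_moves", "arguments": {"targets": [[[0,0,-0.001,0],[0,0,-0.001,0]]]}}

```text
time: 47.65
position: [493.2, -168.0, 159.8]
tcp_rot: [[0.998, -0.06, 0.001], [-0.06, -0.998, -0.0], [0.001, 0.0, -1.0]]
wrist_force: [2.7, 0.9, 4.9]
opening: 0.31
grip_force: 59.6
```

Emit:
{"name": "apply_moves", "arguments": {"targets": [[[0,0,-0.001,0],[0,0,-0.001,0]]]}}

```text
time: 47.82
position: [493.2, -168.0, 157.8]
tcp_rot: [[0.998, -0.06, 0.001], [-0.06, -0.998, -0.0], [0.001, 0.0, -1.0]]
wrist_force: [1.8, 2.1, 5.1]
opening: 0.306
grip_force: 59.6
```

Emit:
{"name": "apply_moves", "arguments": {"targets": [[[0,0,-0.001,0],[0,0,-0.001,0]]]}}

```text
time: 47.98
position: [493.3, -168.0, 155.8]
tcp_rot: [[0.998, -0.06, 0.001], [-0.06, -0.998, -0.0], [0.002, 0.0, -1.0]]
wrist_force: [2.7, 1.1, 5.2]
opening: 0.308
grip_force: 59.6
```

Emit:
{"name": "apply_moves", "arguments": {"targets": [[[0,0,-0.001,0],[0,0,-0.001,0]]]}}

```text
time: 48.15
position: [493.2, -168.0, 153.8]
tcp_rot: [[0.998, -0.06, 0.001], [-0.06, -0.998, -0.0], [0.001, 0.0, -1.0]]
wrist_force: [2.7, 2.0, 6.0]
opening: 0.308
grip_force: 59.7
```

Emit:
{"name": "apply_moves", "arguments": {"targets": [[[0,0,-0.001,0],[0,0,-0.001,0]]]}}

```text
time: 48.32
position: [493.3, -168.0, 151.9]
tcp_rot: [[0.998, -0.06, 0.001], [-0.06, -0.998, -0.0], [0.001, 0.0, -1.0]]
wrist_force: [2.8, 1.8, 7.2]
opening: 0.308
grip_force: 59.7
```

Emit:
{"name": "apply_moves", "arguments": {"targets": [[[0,0,-0.001,0],[0,0,0,0]]]}}

```text
time: 48.48
position: [493.2, -168.0, 150.8]
tcp_rot: [[0.998, -0.06, 0.001], [-0.06, -0.998, -0.0], [0.001, 0.0, -1.0]]
wrist_force: [3.2, 1.4, 5.2]
opening: 0.308
grip_force: 59.7
```

Emit:
{"name": "apply_moves", "arguments": {"targets": [[[0,0,-0.001,0],[0,0,0,0]]]}}

```text
time: 48.65
position: [493.3, -168.0, 149.8]
tcp_rot: [[0.998, -0.06, 0.001], [-0.06, -0.998, -0.0], [0.001, 0.0, -1.0]]
wrist_force: [2.4, 1.2, 5.3]
opening: 0.307
grip_force: 59.7
```

Emit:
{"name": "apply_moves", "arguments": {"targets": [[[0,0,-0.001,0],[0,0,0,0]]]}}

```text
time: 48.82
position: [493.3, -168.0, 149.2]
tcp_rot: [[0.998, -0.06, 0.002], [-0.06, -0.998, -0.0], [0.002, 0.0, -1.0]]
wrist_force: [2.1, 1.7, 9.6]
opening: 0.305
grip_force: 60.4
```

Bottom of the probe travel found at TCP z≈149.2 (force jump, matching the expected 55 mm). Raising about 5 mm for half travel.

Emit:
{"name": "apply_moves", "arguments": {"targets": [[[0,0,0.002,0],[0,0,0.002,0],[0,0,0.0015,0],[0,0,0,0],[0,0,0,0]]]}}

```text
time: 49.23
position: [493.2, -168.0, 153.0]
tcp_rot: [[0.998, -0.06, 0.001], [-0.06, -0.998, 0.0], [0.001, -0.0, -1.0]]
wrist_force: [5.6, 0.3, -5.9]
opening: 0.305
grip_force: 59.7
```

Emit:
{"name": "apply_moves", "arguments": {"targets": [[[0,0,0.0012,0],[0,0,0,0],[0,0,0,0]]]}}

```text
time: 49.48
position: [493.2, -168.0, 154.0]
tcp_rot: [[0.998, -0.06, 0.001], [-0.06, -0.998, 0.0], [0.001, -0.0, -1.0]]
wrist_force: [6.1, 0.9, -7.9]
opening: 0.305
grip_force: 59.6
```

Emit:
{"name": "apply_moves", "arguments": {"targets": [[[0,0,0,0],[0,0,0,0],[0,0,0,0],[0,0,0,0]]], "hand": 0.45}}

```text
time: 49.82
position: [491.5, -168.3, 154.8]
tcp_rot: [[0.998, -0.061, -0.002], [-0.061, -0.998, -0.0], [-0.002, 0.0, -1.0]]
wrist_force: [-0.2, 0.2, 0.1]
opening: 0.55
grip_force: 0.0
```

Emit:
{"name": "apply_moves", "arguments": {"targets": [[[0,0,0.02,0],[0,0,0.03,0],[0,0,0.03,0],[0,0.005,0.02,0],[0,0,0,0]]]}}

```text
time: 50.23
position: [494.9, -163.0, 259.4]
tcp_rot: [[0.998, -0.06, 0.007], [-0.06, -0.998, -0.002], [0.007, 0.001, -1.0]]
wrist_force: [0.8, 0.3, 1.3]
opening: 0.55
grip_force: 0.0
```

Run:
```python
from h import *
st(); s=cam('side'); t=cam('top')
def knob(c,b):
  x0,y0,x1,y1=b; m=np.zeros((400,640),bool); m[y0:y1,x0:x1]=c['pixels'][y0:y1,x0:x1].max(2)<52; return [(np.round(q,1),v) for q,v in blobs(c,m,20)]
print(knob(s,(325,148,352,180)),[np.round(proj(s,[490.9,-168.5,z]),1) for z in(184,189,194)])
print([(np.round(c,1),v) for c,v in blobs(s,redm(s),2)])
for q in(0,.1,.2): print(np.round(fx(83+80*np.cos(q),80-80*np.sin(q)),1),proj(s,[*fx(83+80*np.cos(q),80-80*np.sin(q)),186]))
```

```text
50.23 [ 494.9 -163.   259.4] yaw y-axis -93.5 z [ 0.007 -0.002 -1.   ] F [0.8 0.3 1.3] op 0.55 g 0.0 q7 -1.45
[(array([339.1, 162.4]), array([336, 158,   7,  10,  59], dtype=int32))] [array([339.7, 163.1]), array([339.8, 162.1]), array([339.9, 161. ])]
[(array([371. , 137.6]), array([360, 133,  22,  11, 118], dtype=int32)), (array([329.6, 142.5]), array([326, 139,   8,   8,  28], dtype=int32))]
[ 564.1 -288.9] [334.56204865 136.83650188]
[ 556.1 -288.1] [336.43421373 137.59546418]
[ 548.3 -286.4] [338.1958208  138.46999269]
```

The knob is at z≈188 (expected 189 for 5 mm of push-in). Next, the lever: go over its open grip.

Emit:
{"name": "apply_moves", "arguments": {"targets": [[[0,-0.02,0.01,7],[0,-0.025,0,7],[0,-0.025,0,7],[0,-0.025,0,7],[0,-0.025,0,7],[0.01,-0.006,0,7],[0.015,0,0,7],[0.015,0,0,7],[0.015,0,0,7],[0.014,0,0,7],[0,0,0,7],[0,0,0,7]]], "hand": 0.63}}

```text
time: 51.33
position: [561.1, -288.5, 262.7]
tcp_rot: [[0.158, 0.987, -0.003], [0.987, -0.158, 0.002], [0.001, -0.004, -1.0]]
wrist_force: [-0.7, -0.3, 0.2]
opening: 0.369
grip_force: 0.0
```

Emit:
{"name": "apply_moves", "arguments": {"targets": [[[0,0,0,6],[0,0,0,0],[0,0,0,0]]]}}

```text
time: 51.58
position: [560.5, -289.1, 263.5]
tcp_rot: [[0.064, 0.998, -0.003], [0.998, -0.064, 0.001], [0.001, -0.003, -1.0]]
wrist_force: [-0.5, -0.0, 0.5]
opening: 0.375
grip_force: 0.0
```

Emit:
{"name": "apply_moves", "arguments": {"targets": [[[0.003,0,-0.01,0],[0,0,-0.02,0],[0,0,-0.02,0],[0,0,-0.018,0],[0,0,-0.015,0],[0,0,-0.01,0],[0,0,-0.008,0],[0,0,-0.005,0],[0,0,0,0]]]}}

```text
time: 52.33
position: [564.1, -288.8, 158.1]
tcp_rot: [[0.061, 0.998, -0.001], [0.998, -0.061, 0.001], [0.001, -0.001, -1.0]]
wrist_force: [0.8, -0.0, 0.5]
opening: 0.364
grip_force: 0.0
```

Run:
```python
from h import *
st()
a=0
p=fx(163,80)
for d in range(5,75,5):
  q=np.radians(d); n=fx(83+80*np.cos(q),80-80*np.sin(q)); print(d,np.round(n-p,1),end=' '); p=n
```

```text
52.33 [ 564.1 -288.8  158.1] yaw y-axis -3.5 z [-0.001  0.001 -1.   ] F [ 0.8 -0.   0.5] op 0.364 g 0.0 q7 0.03
5 [-6.9  0.7] 10 [-6.9  1.3] 15 [-6.7  1.9] 20 [-6.5  2.5] 25 [-6.3  3. ] 30 [-6.   3.6] 35 [-5.7  4.1] 40 [-5.3  4.6] 45 [-4.9  5. ] 50 [-4.4  5.4] 55 [-3.9  5.8] 60 [-3.4  6.1] 65 [-2.9  6.4] 70 [-2.3  6.6]
```

Emit:
{"name": "apply_moves", "arguments": {"targets": [[[-0.0069,0.0007,0,-5],[-0.0069,0.0013,0,-5],[-0.0067,0.0019,0,-5],[-0.0065,0.0025,0,-5],[-0.0063,0.003,0,-5],[-0.006,0.0036,0,-5],[-0.0057,0.0041,0,-5],[-0.0053,0.0046,0,-5],[-0.0049,0.005,0,-5],[-0.0044,0.0054,0,-5],[-0.0039,0.0058,0,-5],[-0.0034,0.0061,0,-5]]]}}

```text
time: 53.33
position: [498.1, -246.1, 160.3]
tcp_rot: [[0.897, 0.442, 0.002], [0.442, -0.897, -0.002], [0.001, 0.003, -1.0]]
wrist_force: [-0.2, -0.8, -0.5]
opening: 0.37
grip_force: 0.8
```

Emit:
{"name": "apply_moves", "arguments": {"targets": [[[-0.0029,0.0064,0,-4],[-0.0015,0.004,0,0],[0,0,0,0]]]}}

```text
time: 53.58
position: [493.7, -234.2, 160.0]
tcp_rot: [[0.923, 0.386, 0.001], [0.386, -0.923, -0.001], [0.001, 0.001, -1.0]]
wrist_force: [0.1, -0.6, -0.1]
opening: 0.368
grip_force: 0.0
```

Run:
```python
from h import *
st(); print(tofx(readout.state()['position'])-[83,80]); s=cam('side')
print('\n'.join(''.join('#' if q else '.' for q in r) for r in redm(s)[130:165,318:356]))
for d in(52,58,63): q=np.radians(d); print(d,np.round(proj(s,[*fx(83+80*np.cos(q),80-80*np.sin(q)),185]),1),np.round(fx(83+80*np.cos(q),80-80*np.sin(q)),1))
```

```text
53.58 [ 493.7 -234.2  160. ] yaw y-axis -67.3 z [ 0.001 -0.001 -1.   ] F [ 0.1 -0.6 -0.1] op 0.368 g 0.0 q7 -0.92
[ 29.43097258 -73.4101394 ]
......................................
......................................
......................................
......................................
......................................
......................................
......................................
......................................
......................................
......................................
......................................
......................................
......................................
......................................
......................................
......................................
......................................
......................................
...........#######....................
..........################............
..........################............
..........###############.............
..................#######.............
......................................
......................................
......................................
......................................
......................................
......................................
......................................
......................................
......................................
......................................
......................................
......................................
52 [346.2 147.4] [ 502.9 -254.6]
58 [346.5 148.9] [ 498.5 -247.5]
63 [346.6 150.2] [ 495.4 -241.2]
```

Locked against its stop. Easing off within the slack, then retreating up and clear.

Emit:
{"name": "apply_moves", "arguments": {"targets": [[[0.0015,-0.004,0,0],[0,0,0.01,0],[0,0,0.02,0],[0,0,0.03,0],[0,0,0.04,0],[0,0,0.04,0],[-0.01,-0.03,0,0],[-0.02,-0.035,0,0],[-0.02,-0.035,0,0],[-0.02,-0.035,0,0],[-0.01,-0.035,0,0],[0,0,0,0]]]}}

```text
time: 54.63
position: [409.3, -418.1, 299.6]
tcp_rot: [[0.928, 0.372, -0.002], [0.372, -0.928, -0.006], [-0.004, 0.005, -1.0]]
wrist_force: [-0.2, -1.3, 0.4]
opening: 0.366
grip_force: 0.0
```

Emit:
{"name": "apply_moves", "arguments": {"targets": [[[-0.01,-0.035,0,0],[-0.01,-0.035,0,0],[-0.01,-0.035,0,0],[0,0,0,0],[0,0,0,0]]]}}

```text
time: 55.05
position: [383.0, -516.1, 298.9]
tcp_rot: [[0.925, 0.379, -0.0], [0.379, -0.925, -0.0], [-0.0, 0.0, -1.0]]
wrist_force: [-0.2, -0.4, -0.4]
opening: 0.368
grip_force: 0.0
```

Run:
```python
from h import *
st(); s=cam('side'); t=cam('top')
for r in rects(t,(318,200,50,40),120,thr=150,up=8,amin=20): print('z120',*[np.round(v,1) for v in r],np.round(tofx(r[1]),1))
def knob(c,b):
  x0,y0,x1,y1=b; m=np.zeros((400,640),bool); m[y0:y1,x0:x1]=c['pixels'][y0:y1,x0:x1].max(2)<52; return [(np.round(q,1),v) for q,v in blobs(c,m,20)]
print(knob(s,(325,148,352,180)))
for n,c in(('top',t),('side',s)): print(n,[(np.round(q,1),v) for q,v in blobs(c,redm(c),2)])
for d in(45,52,58,63):
  q=np.radians(d); print(d,[np.round(proj(c,[*fx(83+80*np.cos(q),80-80*np.sin(q)),z]),1) for c,z in((t,197),(s,185))])
print('\n'.join(''.join('#' if q else '.' for q in r) for r in redm(t)[185:220,375:402]))
```

```text
55.05 [ 383.  -516.1  298.9] yaw y-axis -67.7 z [-0. -0. -1.] F [-0.2 -0.4 -0.4] op 0.368 g 0.0 q7 -0.36
z120 [324.2 232.2] [443.4 -46.8] [15.2 16.7] 178.6 [-71.8 -54.5]
z120 [351.  212.5] [ 505.3 -118.8] [ 75.7 122.8] 87.5 [-3.4 11.5]
[(array([339.3, 162.2]), array([336, 158,   7,  10,  54], dtype=int32))]
top [(array([387.3, 201.9]), array([380, 190,  15,  24, 110], dtype=int32)), (array([475.9, 215.5]), array([462, 205,  28,  22, 202], dtype=int32))]
side [(array([371. , 137.6]), array([360, 133,  22,  11, 118], dtype=int32)), (array([339.1, 150. ]), array([328, 147,  21,   7,  93], dtype=int32))]
45 [array([399.2, 204.9]), array([345.4, 145.7])]
52 [array([396.6, 207. ]), array([346.2, 147.4])]
58 [array([394.3, 208.6]), array([346.5, 148.9])]
63 [array([392.1, 209.7]), array([346.6, 150.2])]
...........................
...........................
...........................
...........................
...........................
.......##..................
.....####..................
......####.................
......#####................
......#####................
.......####................
.......#####...............
........#####..............
........#####..............
.........#####.............
.........#####.............
..........####.............
...........####............
...........#####...........
............####...........
............#####..........
.............####..........
.............#####.........
..............#####........
..............######.......
..............######.......
..............######.......
...............#####.......
................##.........
...........................
...........................
...........................
...........................
...........................
...........................
```

Run:
```python
from h import *
t=cam('top')
for r in rects(t,(318,206,36,30),120,thr=200,up=8,amin=20): print('z120',*[np.round(v,1) for v in r],np.round(tofx(r[1]),1))
print(ticket.hand_in())
```

```text
z120 [341. 215.] [494.4 -98.4] [40.7 77.6] 87.4 [-23.2  -0.5]
the job is handed in; nothing more can be done
None
```

I handed the job in with all three blocks (30, 25, 20 mm) stacked flush against the stop, the probe pushed in about 5 mm and the cam lever locked at about 63° (1.1 rad); hand-in returned no verdict.

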